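# Open the drop-front desk organiser and lay out the sales book

## Robot

A 6-joint arm with a two-finger parallel gripper is mounted at the origin on the work surface; the furniture and walls round the work are solid. World frame = base frame: x ahead of the robot, y to its left, z up, the work surface at z = 0. Lengths are in m, angles in rad, forces in N, time in s.
With the tool pointing down it reaches from about 0.275 to 1 m from the base axis. Payload 8.4 kg.
Tool frame: the origin (TCP) lies midway between the tips of the shut fingers; the grasp point (between the pads) lies 19 mm behind it; z points along the fingers, y is the line along which they close (so a half turn about z gives the same grasp; the last joint's range is limited). The gripper opens to 85 mm and grips with 20 to 120 N. Pads are 22 mm wide; open, the fingers measure 114 mm over their backs; the gripper's body (76 mm by 85 mm) begins 54 mm behind the grasp point. The pads swing forward as they close: fully open they stand 13 mm farther back than shut.
Start: joints at [-1.203, 0.353, 1.633, -0, 1.155, -0.002], TCP at [0.226, -0.583, 0.201] pointing down, gripper open.
Joint ranges: [-2.63, 2.63], [-0.92, 2.1], [0.06, 2.66], [-1.3, 4.44], [0, 2.69], [-3.02, 3.02]. Speed limits (rad/s): [2.22, 2.22, 2.79, 3.14, 3.14, 3.14].

## Interface

Orientations are given as a unit quaternion [x, y, z, w].
In Python, from cell import * gives the robot as it stands. The module is installed in compiled form; this text tells all that it offers.
- The arm moves only by the tool servo_tool, never from a script. Its arguments are lists of equal length, an entry for each row: "claw": the finger opening in cm, from 0 to 8.54; "travel": the shift along the tool's x, y, z in cm, a list of three; "spin": the turn about the tool's z in rad. In form: {"claw": [claw, ...], "travel": [[dx, dy, dz], ...], "spin": [spin, ...]}. A call has 1 to 5 rows; each row is the pose to reach, as a shift and turn from the pose commanded when the call began, along the tool's axes at that moment; what a row does not reach only later rows make up. A row lasts 1/12 s, in which the tool goes at most 41.7 mm and 7.16 degrees, less where a joint would pass 70% of its speed; a pose out of reach is approached as far as the arm can. A call with a gripper value outside its range is refused whole. The fingers move at their own pace and stop on an object; "newtons" is the grip in N (left out, the last holds). Time passes only in rows, so rows that repeat a pose let the fingers close. It gives the time, the measured TCP pose, the force, the opening and the grip force at its end, in the units of the state.
- sense(): the state, without advancing time (a new reading comes with each control period).
- snapshot(name): name is "side" or "top"; returns the picture (400x640x3 uint8, red, green, blue); there is no depth.
- camera_info(name): a dict with "fov_y" (degrees; the focal length in pixels is half the picture's height over the tangent of half this angle, whatever the lens; pixels are square), "cx", "cy" (the principal point, pixels), "extrinsics" (4x4, takes a point from world to camera coordinates). Camera axes: x right, y down, z forward; pixel columns grow to the right and rows downward; lengths in m; the calibration is good to about 2 mm. A picture is of the moment at which its call begins. camera_info takes no time and is no camera call.
- hand_in(): hands the job in; it is judged then, once.
The state is a dict: "time_s": time; "joints": joint angles; "qd": joint speeds; "joint_torque": joint torques, N m; "ee_pos": TCP position; "tcp_rot": TCP orientation; "wrist_force": force on the tool from outside, world axes, zero at the start; "ft_torque": the same for the moment, N m; "opening": finger opening in m; "grasp_force": force on a finger pad.
Only numpy, scipy, OpenCV 4.12 (cv2) and the standard library are available. Lean on these libraries where they do the work, as an engineer would, in place of code of your own. Each camera call takes 0.05 s, during which the arm holds its last target. There are 200 camera calls.

## Task

Get the desk organiser ready for writing up sales: pull both slide-out supports fully out, then lower the flap gently until it rests level on them, never letting it fall or hang below level. Then take the red sales book, which stands tight and flush between the other books, out of its row and lay it flat on its cover in the middle of the flap, putting it down gently rather than letting it topple. Leave the tape roll and the black jar where they are.

Things in the scene. Friction and masses are not known exactly. Their poses are not given: they have to be found in the camera images.
- desk: Small light-wood desk organiser, fixed to the table, 260 mm wide (y), 137 mm deep (x), 214 mm high. Origin on the table under the middle of its front face; x points into it (away from the robot), y to its left, z up. Inner floor 82 mm above the table, level with the top of the lowered flap. The inside is open in front once the flap is down; the 12 mm top board covers only local x = 95 to 137 mm, its underside at z = 202 mm; ahead of it the row of books is open from above.
- support_left_knob (a point): Middle of the dark turned knob (22 mm thick, 40 mm long from the support's face) on the front of the left slide-out support; local y = +105 mm of the desk, 52.5 mm above the table; the point lies 29 mm in front of the support's face. The support is a medium-brown wooden bar 17 mm wide and 34 mm high.
- support_right_knob (a point): The same on the right support, local y = -105 mm.
- support_left (a joint): How far the left support is pulled out of the desk, toward the front (local -x), m: 0 is home, 0.11 the stop. It slides stiffly (about 2 N) and stays where it is left.
- support_right (a joint): The same for the right support.
- flap_hinge (a point): Middle of the flap's hinge line, which runs along the desk's y; fixed to the desk at local (-10, 0, 76) mm. Axes as the desk's.
- flap_knob (a point): Middle of the dark turned knob on the flap's free edge, 24 mm thick, 34 mm long, pointing away from the hinge in the plane of the flap; 157 mm from the hinge line. Its z axis points away from the hinge, its x axis out of the flap's inner (writing) face.
- flap_middle (a point): Centre of the flap's inner (writing) face, which carries a green inlay. The flap is 12 mm thick, 260 mm wide, 135 mm long. x axis: out of the writing face (up when it is lowered); z axis: away from the hinge; y axis: to the desk's left.
- flap (a joint): Opening angle of the flap, rad: 0 is shut (leaning back 25 degrees from upright, held shut by its weight alone), 1.57 + 0.44 = 2.01 is level. It weighs 0.3 kg, and past upright (0.44) it falls unless it is held; without supports it drops below level.
- book_centre (a point): Centre of the red sales book: 60 mm deep (x, spine at -x), 26 mm thick (y), 100 mm high (z), about 0.16 kg, a plain closed block. It stands upright in the row, spine toward the front and 59 mm behind the desk's front face, foot on the inner floor, top 182 mm above the table. The top is free from the spine back to the top board (36 mm).
- row: The row of books, fixed in the desk; origin on the inner floor under the middle of the sales book, axes as the desk's. Books as high as the sales book stand close on both sides, spines flush; the right one (blue) is pressed on it by a spring (3 N), so no finger fits between. If its top is pressed firmly (10 N or more) and drawn to the front it tips about the foot of its spine; friction holds it tipped.
- tape_roll: Black roll of tape, 53 mm across, 18 mm high, loose on the inner floor to the left of the books; to be left alone.
- black_jar: Black jar, 52 mm across, 98 mm high, loose on the table to the right of the desk; to be left alone.
There are look-alikes about, which are no part of the job. Of the things like the part that bears book_centre, leave any that is blue or pink; of the rest the larger one is meant.

How it is judged:
On the way, in this order (a step that is already met when the one before it is completed fails the run):
1. both supports are pulled fully out (at least 100 of 110 mm) while the flap is still shut (opened less than 0.3 rad) (value of joint each of support_left, support_right above 0.1 m and value of joint flap below 0.3 rad), for 0.2 s.
2. the flap is lowered level onto both supports, with the sales book still in its row (value of joint flap above 1.96 rad and value of joint each of support_left, support_right above 0.1 m and distance of book_centre from where it was at the start of the episode below 0.02 m), for 0.2 s.
At the end, for the whole second after the job is handed in: The red sales book lies still, flat on a cover (within 0.1 rad) on the flap, its centre within 70 mm sideways and about 35 mm front to back of the flap's middle; the flap rests level (1.96 to 2.05 rad) on both supports, each pulled out at least 100 mm; everything is released (angle between the y axis of book_centre and the z axis of desk, either way round below 0.1 rad and x of book_centre in the frame of flap_middle between 0.009 and 0.017 m and y of book_centre in the frame of flap_middle between -0.07 and 0.07 m and z of book_centre in the frame of flap_middle between -0.04 and 0.035 m and linear speed of sales_book below 0.02 m/s and value of joint flap between 1.96 and 2.05 rad and value of joint each of support_left, support_right above 0.1 m); the robot touches nothing.
It fails at once if the flap hangs below level (value of joint flap above 2.1 rad).
It fails at once if the flap is let fall (faster than 3.5 rad/s) (velocity of joint flap above 3.5 rad/s).
It fails at once if the sales book topples or is dropped (turns faster than 9 rad/s or falls off the desk) (angular speed of sales_book above 9 rad/s or height (world z) of book_centre below 0.075 m).
It fails at once if the tape roll or the jar is shifted by more than 25 mm (distance of any of tape_roll, black_jar from where it was at the start of the episode above 0.025 m).
It also fails if it takes over 72 s, if anything falls off the work surface, if the arm or the gripper's body presses on something with over 40 N, if the wrist force passes 120 N, or if a joint passes its speed limit or range.

## Working session

There is one attempt and no reset: what is moved stays moved. The work goes in short steps, Python scripts to look and compute and a tool call to move; the robot and the scene stay as the last step left them, time stands still between calls to the robot, and variables do not carry over. Pictures are saved under pics/ and viewed, at most 10 in all, crops included, and the job is handed in when it is done.

Besides the shell and the picture viewer there is one more tool, called after "Emit:" by a JSON object that holds its "fn" and its "kwargs", one argument or row to a line. servo_tool: Moves the arm, as the interface text tells. Its arguments: {"type":"object","properties":{"claw":{"type":"array","items":{"type":"number"}},"travel":{"type":"array","items":{"type":"array","items":{"type":"number"}}},"spin":{"type":"array","items":{"type":"number"}},"newtons":{"type":"number"}},"required":["claw","travel","spin"]}

```bash
mkdir -p pics; python3 - <<'E'
from cell import *
import cv2,numpy as np
for n in("side","top"):
    im=snapshot(n);cv2.imwrite(f"pics/{n}0.png",im[:,:,::-1]);c=camera_info(n);print(n,c["fov_y"],c["cx"],c["cy"]);print(np.round(c["extrinsics"],4), [k for k in c])
    E=np.array(c["extrinsics"]);print(-E[:3,:3].T@E[:3,3])
print(sense())
E
```

```text
side 45.59664012550818 321.0858192417341 205.27394606743368
[[ 9.9970e-01  1.4200e-02  2.1800e-02 -5.6850e-01]
 [ 2.6000e-02 -5.6360e-01 -8.2570e-01  3.0100e-02]
 [ 5.0000e-04  8.2600e-01 -5.6370e-01  1.3409e+00]
 [ 0.0000e+00  0.0000e+00  0.0000e+00  1.0000e+00]] ['fov_y', 'cx', 'cy', 'extrinsics']
[ 0.56682802 -1.08242956  0.79317254]
top 49.707794010926584 316.7615336863387 198.73766452582555
[[-0.0179 -0.9998  0.0055 -0.0979]
 [-0.9946  0.0172 -0.1025  0.593 ]
 [ 0.1024 -0.0073 -0.9947  1.2566]
 [ 0.      0.      0.      1.    ]] ['fov_y', 'cx', 'cy', 'extrinsics']
[ 0.45928997 -0.09892627  1.31126805]
{'time_s': 0.1, 'joints': array([-1.20341868e+00,  3.53551717e-01,  1.63404143e+00, -1.67556366e-05,
        1.15520017e+00, -2.44057526e-03]), 'qd': array([ 7.65757574e-04, -1.07149733e-03, -3.30606558e-03, -4.82580095e-05,
       -1.44629757e-03, -1.60963640e-03]), 'joint_torque': array([ 1.32182482e-03, -6.06355548e+01, -3.42818499e+01,  5.22542905e-05,
        3.86002226e-03, -6.19543712e-06]), 'ee_pos': array([ 0.22571285, -0.58233621,  0.20076159]), 'tcp_rot': array([ 9.82952165e-01,  1.83860492e-01, -1.16470015e-04, -5.88973898e-04]), 'wrist_force': array([-0.39904064, -0.35761026,  0.60111238]), 'ft_torque': array([-0.00495018, -0.03186598,  0.01418052]), 'grasp_force': 0.0, 'opening': 0.0852769296381009}
```

View pics/side0.png

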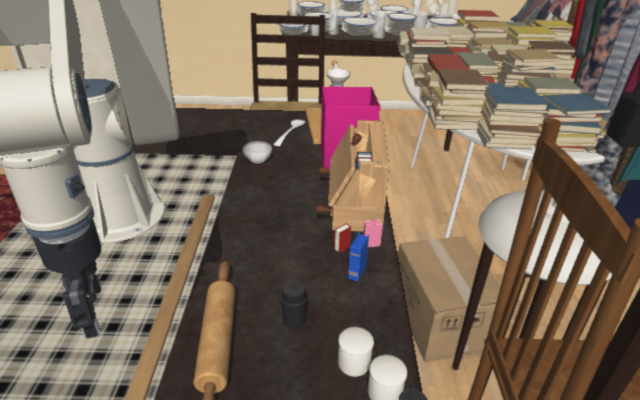

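View pics/top0.png

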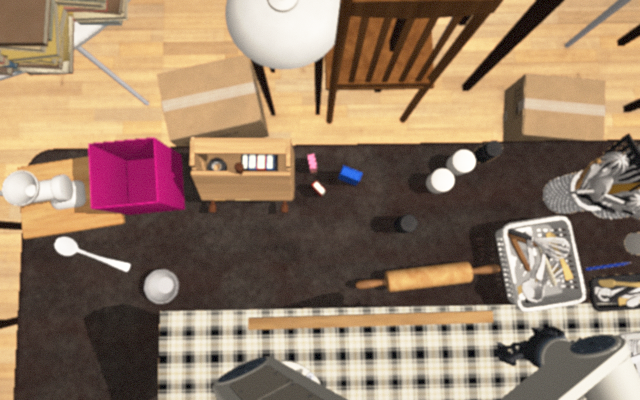

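The side view shows the desk at about (330–385, 120–230), with its knobs at (323,172) and (322,210). The top view shows it at (190–295, 138–200), with knobs at (212,208) and (284,208). The loose books and the dark jars are to its right.

```bash
python3 - <<'E'
import cv2,numpy as np
a=cv2.imread("pics/top0.png")[125:222,180:380];b=cv2.imread("pics/side0.png")[110:290,270:400]
a=cv2.resize(a,None,fx=4,fy=4,interpolation=2);b=cv2.resize(b,None,fx=3.3,fy=3.3,interpolation=2)
cv2.imwrite("pics/a.png",a);cv2.imwrite("pics/b.png",b);print(a.shape,b.shape)
E
```

```text
(388, 800, 3) (594, 429, 3)
```

View pics/a.png

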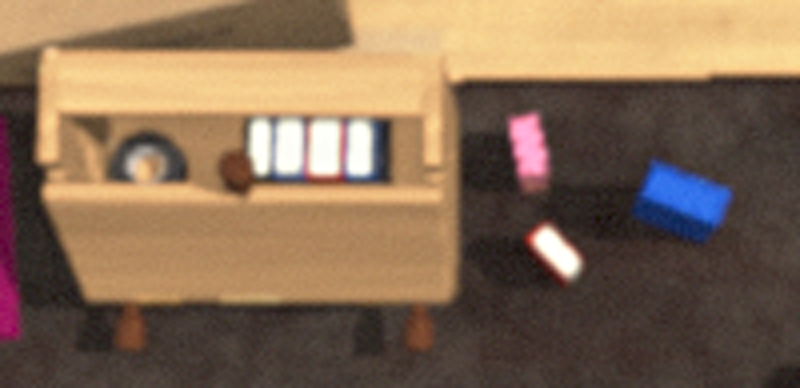

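View pics/b.png

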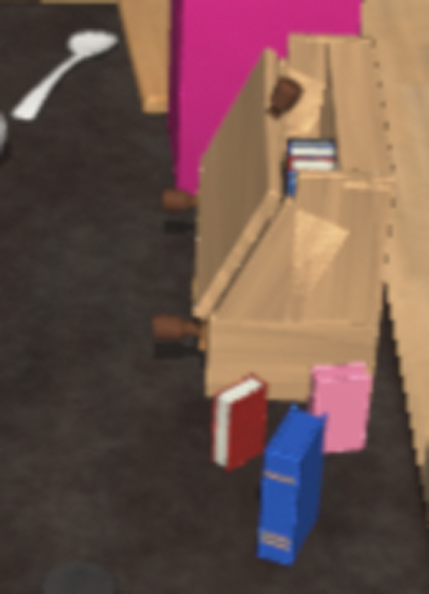

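The crops show the books in the desk. The red sales book is third from the left in the row, at top crop (325,150). The flap knob is at (237,172), and the support knobs are at (130,328) and (420,328). In the side crop the knobs are at (175,328), (178,200) and (285,97). The loose red, pink and blue books are decoys.

```bash
cat >h.py <<'E'
from cell import *
import cv2,numpy as np
from scipy.spatial.transform import Rotation as R
def cam(n):
    c=camera_info(n);E=np.array(c["extrinsics"]);f=200/np.tan(np.radians(c["fov_y"]/2));return E,f,c["cx"],c["cy"]
def ray(n,u,v):
    E,f,cx,cy=cam(n);d=E[:3,:3].T@np.array([(u-cx)/f,(v-cy)/f,1]);return -E[:3,:3].T@E[:3,3],d/np.linalg.norm(d)
def onz(n,u,v,z):
    o,d=ray(n,u,v);return o+d*(z-o[2])/d[2]
def tri(p,q):
    (a,d),(b,e)=ray("top",*p),ray("side",*q)
    s=np.linalg.lstsq(np.c_[d,-e],b-a,rcond=None)[0];x,y=a+s[0]*d,b+s[1]*e
    return (x+y)/2,np.linalg.norm(x-y)
def proj(n,P):
    E,f,cx,cy=cam(n);p=E[:3,:3]@np.array(P)+E[:3,3];return np.array([cx+f*p[0]/p[2],cy+f*p[1]/p[2]])
def brown(n,x0,y0,x1,y1,im=None):
    im=snapshot(n) if im is None else im
    h=cv2.cvtColor(im,cv2.COLOR_RGB2HSV)[y0:y1,x0:x1]
    m=cv2.inRange(h,(0,110,45),(12,255,170))
    k,l,s,c=cv2.connectedComponentsWithStats(m)
    return [(s[i].tolist(),np.round(c[i]+[x0,y0],2).tolist()) for i in range(1,k) if s[i][4]>12]
E
python3 - <<'E'
from h import *
t=cv2.imread("pics/top0.png")[:,:,::-1].copy();s=cv2.imread("pics/side0.png")[:,:,::-1].copy()
print(t[207,212],t[168,239],s[209,323],s[139,356])
for r in brown("top",180,125,300,222,t):print("t",r)
for r in brown("side",310,110,400,235,s):print("s",r)
for p in((42,50),(447,55)):print(onz("top",p[0]/4+180,p[1]/4+125,.214))
print("book",onz("top",180+325/4,125+148/4,.182))
print(tri((180+130/4,125+330/4),(270+178/3.3,110+200/3.3)),tri((180+420/4,125+330/4),(270+175/3.3,110+328/3.3)))
print(tri((180+237/4,125+172/4),(270+285/3.3,110+97/3.3)))
E
```

```text
[121  71  45] [117  69  49] [114  74  53] [94 63 46]
t ([55, 37, 9, 11, 63], [238.63, 167.29])
t ([77, 44, 9, 2, 15], [260.8, 169.6])
t ([28, 76, 9, 12, 78], [212.19, 206.81])
t ([101, 76, 8, 12, 75], [284.17, 206.99])
s ([10, 0, 2, 34, 38], [320.39, 126.24])
s ([42, 24, 9, 11, 66], [355.7, 138.82])
s ([9, 57, 12, 7, 59], [323.59, 170.19])
s ([6, 96, 15, 7, 80], [322.6, 208.92])
s ([30, 116, 12, 9, 64], [346.38, 231.33])
[0.73725375 0.21692412 0.214     ]
[ 0.72962052 -0.04500059  0.214     ]
book [0.67599004 0.03813322 0.182     ]
(array([0.57117507, 0.19761585, 0.04963278]), np.float64(0.004949881384912453)) (array([ 0.56903406, -0.01449298,  0.05029208]), np.float64(0.008173042848807441))
(array([0.65723976, 0.09123487, 0.21212899]), np.float64(0.003447150611702036))
```

```bash
cat >>h.py <<'E'
def go(*targets):
    "targets: (x,y,z[,yaw]) world -> travel cm in current tool axes, spin"
    s=sense();Q=R.from_quat(s["tcp_rot"]);X=Q.as_matrix()[:,0];yaw=np.arctan2(X[1],X[0])
    for t in targets:
        print(np.round(Q.inv().apply(np.array(t[:3])-s["ee_pos"])*100,2).tolist(),"spin",round(yaw-(t[3] if len(t)>3 else yaw),3))
def st():
    s=sense();X=R.from_quat(s["tcp_rot"]).as_matrix()[:,0]
    print("t",round(s["time_s"],2),"p",np.round(s["ee_pos"]*1000,1),"yaw",round(np.arctan2(X[1],X[0]),3),"F",np.round(s["wrist_force"],1),"op",round(s["opening"]*1000,1),"g",round(s["grasp_force"],1))
E
python3 - <<'E'
from h import *
L=onz("top",212.19,206.81,.0525);Rr=onz("top",284.17,206.99,.0525);print(L,Rr)
print(tri((212.19,206.81),(323.59,170.19)),tri((284.17,206.99),(322.6,208.92)),tri((238.63,167.29),(355.7,138.82)))
d=L-Rr;print("yaw",np.arctan2(-d[0],d[1]))
go((.555,-.014,.15,-.015))
E
```

```text
[0.57048419 0.19767498 0.0525    ] [ 0.56629259 -0.01247738  0.0525    ]
(array([0.57157065, 0.19810255, 0.05099821]), np.float64(0.0019031068064228106)) (array([ 0.56919503, -0.01216124,  0.05037707]), np.float64(0.005433166437221213)) (array([0.65712168, 0.09252362, 0.213483  ]), np.float64(5.5684176017945446e-06))
yaw -0.019942888946971656
[51.25, -41.08, 5.12] spin 0.385
```

Emit:
{"fn": "servo_tool", "kwargs": {
  "claw": [6,6,6,6,6],
  "travel": [
    [3,-2.4,0],
    [6,-4.8,0],
    [9,-7.2,0],
    [12,-9.6,0],
    [12,-9.6,0]
  ],
  "spin": [0.1,0.2,0.3,0.39,0.39],
  "newtons": 60
}}

```text
time_s: 0.52
ee_pos: [0.305, -0.4444, 0.2008]
tcp_rot: [1.0, -0.012, -0.0, -0.002]
wrist_force: [0.6, -0.0, -0.4]
opening: 0.0601
grasp_force: 0.0
```

```bash
python3 -c "
from h import *
st();go((.555,-.0125,.15,-.02),(.557,-.0125,.041,-.02))"
```

```text
t 0.52 p [ 305.  -444.4  200.8] yaw -0.025 F [ 0.6 -0.  -0.4] op 60.1 g 0.0
[23.93, -43.78, 5.24] spin -0.005
[24.13, -43.74, 16.14] spin -0.005
```

Emit:
{"fn": "servo_tool", "kwargs": {
  "claw": [5,5,5,5,5],
  "travel": [
    [2,-3.6,0],
    [4,-7.2,0],
    [6,-10.8,0],
    [8,-14.4,0],
    [10,-18,0]
  ],
  "spin": [0,0,0,0,0]
}}

```text
time_s: 0.93
ee_pos: [0.4071, -0.2704, 0.2013]
tcp_rot: [1.0, -0.01, -0.0, 0.0]
wrist_force: [1.2, -0.2, 0.3]
opening: 0.0499
grasp_force: 0.0
```

Emit:
{"fn": "servo_tool", "kwargs": {
  "claw": [5,5,5,5,5],
  "travel": [
    [2,-3.6,0],
    [4,-7.2,0],
    [6,-10.8,1],
    [8,-14.4,2],
    [10,-18,3]
  ],
  "spin": [0,0,0,0,0]
}}

```text
time_s: 1.35
ee_pos: [0.51, -0.094, 0.1717]
tcp_rot: [1.0, -0.01, 0.0, 0.0]
wrist_force: [1.0, -0.9, 0.4]
opening: 0.0501
grasp_force: 0.0
```

Emit:
{"fn": "servo_tool", "kwargs": {
  "claw": [5,5,5,5,5],
  "travel": [
    [2,-3.6,1],
    [3.5,-7.5,2],
    [3.5,-7.7,2],
    [3.5,-7.7,2],
    [3.5,-7.7,2]
  ],
  "spin": [0,0,0,0,0]
}}

```text
time_s: 1.77
ee_pos: [0.5454, -0.0196, 0.1516]
tcp_rot: [1.0, -0.009, -0.001, 0.0]
wrist_force: [-0.3, 0.0, -0.1]
opening: 0.0497
grasp_force: 0.0
```

```bash
python3 - <<'E'
from h import *
st();go((.556,-.0125,.1,-.02),(.556,-.0125,.041,-.02))
a=snapshot("side")[130:280,260:400];b=snapshot("top")[130:230,180:320]
c=np.vstack([cv2.resize(x,(560,y),interpolation=2) for x,y in((a,600),(b,400))])
cv2.imwrite("pics/c.png",cv2.resize(a,(560,600),interpolation=2)[:,:,::-1])
E
```

```text
t 1.77 p [545.4 -19.6 151.6] yaw -0.019 F [-0.3  0.  -0.1] op 49.7 g 0.0
[1.05, -0.73, 5.16] spin 0.001
[1.06, -0.73, 11.06] spin 0.001
```

View pics/c.png

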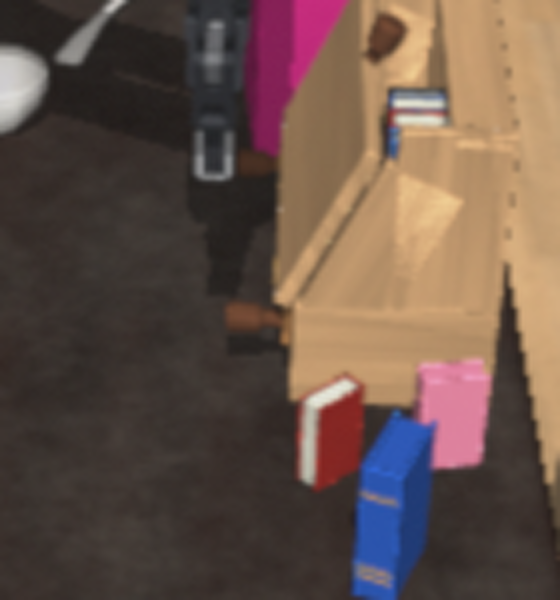

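The right knob, at crop (228–285, 318), is thick at its free end, around x ≈ 0.56. The gripper is just above and in front of it.

Emit:
{"fn": "servo_tool", "kwargs": {
  "claw": [5,5,5,5,5],
  "travel": [
    [1.1,-0.7,2],
    [1.1,-0.7,5],
    [1.1,-0.7,8],
    [1.1,-0.7,11],
    [1.1,-0.7,11]
  ],
  "spin": [0,0,0,0,0]
}}

```text
time_s: 2.28
ee_pos: [0.5529, -0.0142, 0.0376]
tcp_rot: [1.0, -0.011, -0.004, 0.0]
wrist_force: [-1.6, -0.5, 0.4]
opening: 0.0497
grasp_force: 0.0
```

Emit:
{"fn": "servo_tool", "kwargs": {
  "claw": [0,0,0,0,0],
  "travel": [
    [0,0,0],
    [0,0,0],
    [0,0,0],
    [0,0,0],
    [0,0,0]
  ],
  "spin": [0,0,0,0,0]
}}

```text
time_s: 2.7
ee_pos: [0.558, -0.0128, 0.0434]
tcp_rot: [1.0, -0.01, 0.001, 0.0]
wrist_force: [0.1, 0.3, 0.4]
opening: 0.0
grasp_force: 0.0
```

```bash
python3 - <<'E'
from h import *
st()
a=snapshot("side")[150:270,280:400];b=snapshot("top")[140:230,250:330]
cv2.imwrite("pics/d.png",np.hstack([cv2.resize(a,(400,400),interpolation=2),cv2.resize(b,(356,400),interpolation=2)])[:,:,::-1])
print(proj("side",(.558,-.0128,.0434)),proj("top",(.558,-.0128,.0434)))
E
```

```text
t 2.7 p [558.  -12.8  43.4] yaw -0.02 F [0.1 0.3 0.4] op 0.0 g 0.0
[317.47393283 211.11240028] [284.52342758 210.05446433]
```

View pics/d.png

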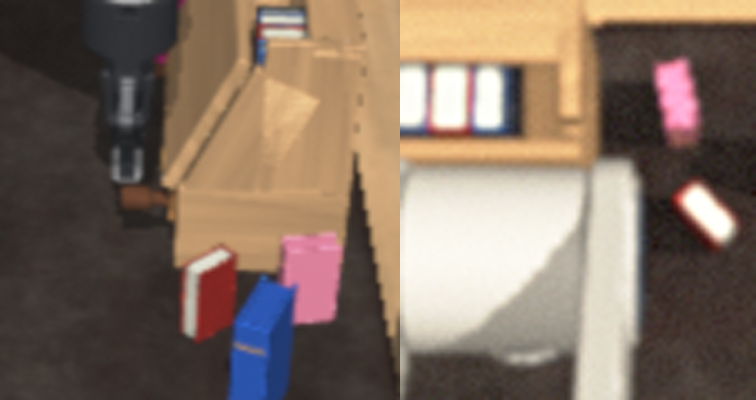

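Here the fingers look closed just above or behind the right knob (crop about (125,182), knob at (135,197)). I'll measure the tip height against its projection.

```bash
python3 - <<'E'
from h import *
print("c tip: seen (313.2,174.7) proj",proj("side",(.5454,-.0196-.025,.1516)),proj("side",(.5454,-.0196,.1516)))
print("start",proj("side",(.2257,-.5823,.2008)),"seen ~ (92,333)")
print("d knob",proj("side",(.567,-.0125,.0525)),proj("side",(.561,-.0125,.0635)),proj("side",(.558,-.0128,.0434)))
a=snapshot("side");print(a[196:216:1,317])
E
```

```text
c tip: seen (313.2,174.7) proj [313.04098289 183.52335586] [313.31167524 178.47723525]
start [100.14849271 331.65743267] seen ~ (92,333)
d knob [320.82424114 208.41064648] [318.70723873 205.03137427] [317.47393283 211.11240028]
[[ 37  39  40]
 [ 37  38  40]
 [ 40  42  44]
 [ 49  50  54]
 [ 48  49  52]
 [ 46  47  50]
 [ 54  54  57]
 [ 86  86  88]
 [112 111 112]
 [ 70  59  55]
 [ 90  60  44]
 [109  71  51]
 [105  69  50]
 [104  67  49]
 [ 94  61  45]
 [ 83  54  41]
 [ 61  43  36]
 [ 42  35  31]
 [ 41  36  33]
 [ 43  39  36]]
```

```bash
python3 - <<'E'
import cv2
c=cv2.imread("pics/c.png");
for v in range(120,232,6):print(v/4+130,c[v,213][::-1],c[v,195][::-1],c[v,228][::-1])
E
```

```text
160.0 [68 69 74] [45 45 48] [47 49 53]
161.5 [50 52 56] [44 43 45] [48 49 52]
163.0 [37 39 41] [66 64 64] [76 77 78]
164.5 [37 38 40] [75 74 75] [101 101 102]
166.0 [38 39 43] [77 75 76] [101 101 101]
167.5 [50 51 55] [78 76 77] [102 103 105]
169.0 [50 51 55] [95 94 95] [128 130 131]
170.5 [50 51 54] [105 103 103] [139 140 141]
172.0 [51 50 54] [105 105 106] [139 140 141]
173.5 [ 99  99 100] [89 88 88] [125 124 126]
175.0 [84 82 81] [44 41 40] [62 60 59]
176.5 [41 36 34] [39 34 32] [41 36 34]
178.0 [41 36 34] [42 37 35] [40 36 34]
179.5 [42 37 35] [40 36 34] [39 34 32]
181.0 [40 36 34] [40 37 34] [40 35 34]
182.5 [42 37 35] [40 35 33] [40 37 34]
184.0 [42 38 35] [42 38 36] [38 35 32]
185.5 [43 39 36] [54 48 45] [38 34 32]
187.0 [42 38 35] [63 56 51] [40 36 33]
```

The visible finger end sits about 20 mm above the stated TCP in both frames, so the fingers closed just above the knob. I'll open them, go 2 cm lower and close again.

Emit:
{"fn": "servo_tool", "kwargs": {
  "claw": [5,5,5,5,5],
  "travel": [
    [0,0,-0.3],
    [0,0,-0.3],
    [0,0,0.5],
    [0,0,1.2],
    [0,0,1.9]
  ],
  "spin": [0,0,0,0,0]
}}

```text
time_s: 3.27
ee_pos: [0.5567, -0.0127, 0.0219]
tcp_rot: [1.0, -0.01, -0.0, 0.0]
wrist_force: [-0.4, 0.2, -0.8]
opening: 0.0501
grasp_force: 0.0
```

Emit:
{"fn": "servo_tool", "kwargs": {
  "claw": [0,0,0,0,0],
  "travel": [
    [0,0,0],
    [0,0,0],
    [0,0,0],
    [0,0,0],
    [0,0,0]
  ],
  "spin": [0,0,0,0,0]
}}

```text
time_s: 3.68
ee_pos: [0.5566, -0.0125, 0.0227]
tcp_rot: [1.0, -0.01, -0.0, -0.0]
wrist_force: [0.6, 2.9, -5.3]
opening: 0.0173
grasp_force: 58.7
```

Emit:
{"fn": "servo_tool", "kwargs": {
  "claw": [0,0,0,0,0],
  "travel": [
    [-1,0,0],
    [-2,0,0],
    [-3.5,0,0],
    [-5,0,0],
    [-6.5,0,0]
  ],
  "spin": [0,0,0,0,0]
}}

```text
time_s: 4.1
ee_pos: [0.4909, -0.0109, 0.0227]
tcp_rot: [1.0, -0.01, 0.0, -0.0]
wrist_force: [2.5, 6.9, -10.1]
opening: 0.0175
grasp_force: 59.7
```

Emit:
{"fn": "servo_tool", "kwargs": {
  "claw": [0,0,0,0,0],
  "travel": [
    [-1.5,0,0],
    [-2.8,0,0],
    [-4,0,0],
    [-4.7,0,0],
    [-4.7,0,0]
  ],
  "spin": [0,0,0,0,0]
}}

```text
time_s: 4.52
ee_pos: [0.4509, -0.01, 0.0243]
tcp_rot: [1.0, -0.01, 0.007, -0.0]
wrist_force: [17.4, 8.5, -16.6]
opening: 0.0163
grasp_force: 56.4
```

Emit:
{"fn": "servo_tool", "kwargs": {
  "claw": [5,5,5,5,5],
  "travel": [
    [0,0,0],
    [0,0,0],
    [0,0,-3],
    [0,0,-6.5],
    [0,0,-6.5]
  ],
  "spin": [0,0,0,0,0]
}}

```text
time_s: 4.93
ee_pos: [0.4474, -0.0108, 0.0926]
tcp_rot: [1.0, -0.01, 0.003, 0.0]
wrist_force: [0.6, 0.3, 0.4]
opening: 0.0499
grasp_force: 0.0
```

Emit:
{"fn": "servo_tool", "kwargs": {
  "claw": [5,5,5,5,5],
  "travel": [
    [1,-4,0],
    [3,-8,0],
    [5,-12,0],
    [7,-16,0],
    [9,-20,0]
  ],
  "spin": [0,0,0,0,0]
}}

```text
time_s: 5.35
ee_pos: [0.5333, 0.1782, 0.088]
tcp_rot: [1.0, -0.01, -0.0, 0.0]
wrist_force: [1.2, -0.7, -0.3]
opening: 0.0504
grasp_force: 0.0
```

```bash
python3 - <<'E'
from h import *
st();go((.56,.198,.06,-.02),(.56,.198,.024,-.02))
for r in brown("side",270,110,400,260):print("s",r)
for r in brown("top",180,125,330,250):print("t",r)
E
```

```text
t 5.35 p [533.3 178.2  88. ] yaw -0.02 F [ 1.2 -0.7 -0.3] op 50.4 g 0.0
[2.63, -2.03, 2.8] spin -0.0
[2.63, -2.04, 6.4] spin -0.0
s ([50, 9, 2, 24, 25], [320.12, 130.16])
s ([82, 24, 9, 11, 67], [355.67, 138.75])
s ([49, 57, 12, 7, 58], [323.66, 170.14])
s ([8, 94, 14, 7, 81], [283.84, 207.14])
s ([68, 116, 14, 27, 237], [344.53, 239.43])
s ([64, 119, 2, 17, 17], [334.06, 237.0])
t ([55, 38, 10, 10, 64], [238.92, 167.39])
t ([77, 44, 9, 2, 17], [260.76, 169.53])
t ([130, 54, 12, 18, 44], [315.39, 188.07])
t ([30, 76, 7, 9, 41], [213.15, 204.63])
t ([100, 110, 9, 14, 86], [283.7, 242.38])
```

Emit:
{"fn": "servo_tool", "kwargs": {
  "claw": [5,5,5,5,5],
  "travel": [
    [2.6,-2.0,0],
    [2.6,-2.0,1.5],
    [2.6,-2.0,4],
    [2.6,-2.0,6.3],
    [2.6,-2.0,6.3]
  ],
  "spin": [0,0,0,0,0]
}}

```text
time_s: 5.87
ee_pos: [0.5559, 0.1945, 0.021]
tcp_rot: [1.0, -0.01, -0.003, 0.001]
wrist_force: [-0.9, -0.2, -0.7]
opening: 0.0503
grasp_force: 0.0
```

Emit:
{"fn": "servo_tool", "kwargs": {
  "claw": [0,0,0,0,0],
  "travel": [
    [0,0,0],
    [0,0,0],
    [0,0,0],
    [0,0,0],
    [0,0,0]
  ],
  "spin": [0,0,0,0,0]
}}

```text
time_s: 6.28
ee_pos: [0.5608, 0.1975, 0.0266]
tcp_rot: [1.0, -0.01, 0.001, -0.001]
wrist_force: [0.3, 5.8, -2.7]
opening: 0.0143
grasp_force: 57.3
```

Emit:
{"fn": "servo_tool", "kwargs": {
  "claw": [0,0,0,0,0],
  "travel": [
    [-1,0,0],
    [-2,0,0],
    [-3.5,0,0],
    [-5,0,0],
    [-6.5,0,0]
  ],
  "spin": [0,0,0,0,0]
}}

```text
time_s: 6.7
ee_pos: [0.4963, 0.1991, 0.0266]
tcp_rot: [1.0, -0.01, 0.002, -0.001]
wrist_force: [2.2, 7.4, -4.8]
opening: 0.0146
grasp_force: 57.8
```

Emit:
{"fn": "servo_tool", "kwargs": {
  "claw": [0,0,0,0,0],
  "travel": [
    [-1.5,0,0],
    [-2.8,0,0],
    [-4,0,0],
    [-4.6,0,0],
    [-4.6,0,0]
  ],
  "spin": [0,0,0,0,0]
}}

```text
time_s: 7.12
ee_pos: [0.456, 0.2009, 0.0308]
tcp_rot: [1.0, -0.009, 0.007, -0.002]
wrist_force: [0.9, -12.9, 71.0]
opening: 0.0022
grasp_force: 35.5
```

Emit:
{"fn": "servo_tool", "kwargs": {
  "claw": [0,0,4,5,5],
  "travel": [
    [0,0,-0.5],
    [0,0,-1.5],
    [0,0,-3],
    [0,0,-5],
    [0,0,-7]
  ],
  "spin": [0,0,0,0,0]
}}

```text
time_s: 7.53
ee_pos: [0.4486, 0.1984, 0.0967]
tcp_rot: [1.0, -0.01, 0.0, -0.0]
wrist_force: [-0.3, 0.4, -0.1]
opening: 0.0356
grasp_force: 0.0
```

Emit:
{"fn": "servo_tool", "kwargs": {
  "claw": [5,5,5,5,5],
  "travel": [
    [0,4,0],
    [0,8,0],
    [0,10,0],
    [0,10,0],
    [0,10,0]
  ],
  "spin": [0,0,0,0,0]
}}

```text
time_s: 7.95
ee_pos: [0.4471, 0.0978, 0.096]
tcp_rot: [1.0, -0.011, 0.001, -0.0]
wrist_force: [0.7, 0.1, 1.0]
opening: 0.0499
grasp_force: 0.0
```

```bash
python3 - <<'E'
from h import *
st()
S=brown("side",270,110,400,260);T=brown("top",180,125,330,250)
for r in S:print("s",r)
for r in T:print("t",r)
E
```

```text
t 7.95 p [447.1  97.8  96. ] yaw -0.023 F [0.7 0.1 1. ] op 49.9 g 0.0
s ([50, 0, 2, 34, 41], [320.44, 126.07])
s ([82, 24, 9, 11, 65], [355.69, 138.71])
s ([16, 56, 12, 7, 71], [291.2, 168.96])
s ([8, 94, 14, 7, 81], [283.84, 207.14])
s ([68, 116, 14, 27, 239], [344.53, 239.39])
s ([64, 119, 2, 17, 17], [334.06, 237.0])
t ([55, 38, 8, 10, 60], [238.72, 167.38])
t ([77, 44, 9, 2, 17], [260.76, 169.53])
t ([131, 55, 11, 17, 49], [315.35, 188.69])
t ([100, 110, 8, 15, 89], [283.67, 242.31])
```

```bash
python3 - <<'E'
from h import *
def ony(u,v,y):
    o,d=ray("side",u,v);return o+d*(y-o[1])/d[1]
for u,v,y in((323.6,170.2,.198),(291.2,168.96,.200),(322.6,208.9,-.0125),(283.84,207.14,-.0105)):print(ony(u,v,y))
go((.447,.2,.096,-.02))
E
```

```text
[0.57254721 0.198      0.05114805]
[0.47189029 0.2        0.05140492]
[ 0.57189269 -0.0125      0.0510256 ]
[ 0.46566069 -0.0105      0.05214259]
[-0.23, -10.09, -0.03] spin -0.001
```

Emit:
{"fn": "servo_tool", "kwargs": {
  "claw": [5,5,5,5,5],
  "travel": [
    [1.8,-4,0],
    [1.8,-8,0],
    [1.8,-10.2,2],
    [1.8,-10.2,5],
    [1.8,-10.2,7.5]
  ],
  "spin": [0,0,0,0,0]
}}

```text
time_s: 8.47
ee_pos: [0.4672, 0.2032, 0.0192]
tcp_rot: [1.0, -0.008, 0.001, -0.001]
wrist_force: [0.6, 0.2, -0.6]
opening: 0.05
grasp_force: 0.0
```

Emit:
{"fn": "servo_tool", "kwargs": {
  "claw": [5,0,0,0,0],
  "travel": [
    [0,0,0],
    [0,0,0],
    [0,0,0],
    [0,0,0],
    [0,0,0]
  ],
  "spin": [0,0,0,0,0]
}}

```text
time_s: 8.88
ee_pos: [0.4675, 0.2, 0.0215]
tcp_rot: [1.0, -0.01, 0.001, -0.0]
wrist_force: [-0.8, -4.3, 2.8]
opening: 0.0177
grasp_force: 59.1
```

Emit:
{"fn": "servo_tool", "kwargs": {
  "claw": [0,0,0,0],
  "travel": [
    [-0.4,0,0],
    [-0.8,0,0],
    [-1.1,0,0],
    [-1.1,0,0]
  ],
  "spin": [0,0,0,0]
}}

```text
time_s: 9.22
ee_pos: [0.4658, 0.2005, 0.0225]
tcp_rot: [1.0, -0.009, 0.009, -0.001]
wrist_force: [32.1, -20.2, -17.7]
opening: 0.0177
grasp_force: 59.1
```

Emit:
{"fn": "servo_tool", "kwargs": {
  "claw": [0,5,5,5,5],
  "travel": [
    [0.5,0,0],
    [0.7,0,0],
    [0.7,0,0],
    [0.7,0,-3],
    [0.7,0,-7]
  ],
  "spin": [0,0,0,0,0]
}}

```text
time_s: 9.63
ee_pos: [0.46, 0.1994, 0.0885]
tcp_rot: [1.0, -0.01, -0.003, 0.001]
wrist_force: [1.0, 0.7, -0.2]
opening: 0.0499
grasp_force: 0.0
```

Emit:
{"fn": "servo_tool", "kwargs": {
  "claw": [5,5,5,5,5],
  "travel": [
    [0,0,-4],
    [0,0,-8],
    [0,1,-12],
    [0,3,-15],
    [1,6,-18]
  ],
  "spin": [0,0,0,0,0]
}}

```text
time_s: 10.05
ee_pos: [0.4698, 0.1424, 0.2715]
tcp_rot: [1.0, -0.009, 0.001, -0.001]
wrist_force: [2.2, -0.5, 1.0]
opening: 0.0503
grasp_force: 0.0
```

```bash
python3 - <<'E'
from h import *
st();go((.657,.0925,.27,-.02),(.657,.0925,.20,-.02))
for n,b in(("side",(270,110,400,260)),("top",(180,125,330,270))):
  for r in brown(n,*b):print(n,r)
E
```

```text
t 10.05 p [469.8 142.4 271.5] yaw -0.018 F [ 2.2 -0.5  1. ] op 50.3 g 0.0
[18.8, 4.66, 0.17] spin 0.002
[18.79, 4.67, 7.17] spin 0.002
side ([50, 0, 2, 29, 35], [320.49, 123.94])
side ([82, 24, 9, 11, 66], [355.64, 138.74])
side ([16, 56, 12, 7, 63], [291.0, 168.83])
side ([8, 94, 14, 7, 81], [283.84, 207.14])
side ([68, 116, 14, 27, 238], [344.55, 239.39])
side ([64, 119, 2, 18, 18], [334.06, 237.5])
top ([55, 37, 9, 12, 62], [238.92, 167.39])
top ([77, 44, 9, 2, 16], [260.69, 169.56])
top ([131, 54, 11, 18, 48], [315.44, 188.62])
top ([100, 109, 9, 16, 93], [283.78, 241.95])
```

Emit:
{"fn": "servo_tool", "kwargs": {
  "claw": [5,5,5,5,5],
  "travel": [
    [4,1,0],
    [8,2,0],
    [12,3,0],
    [16,4,0],
    [18.8,4.7,0]
  ],
  "spin": [0,0,0,0,0]
}}

```text
time_s: 10.57
ee_pos: [0.6604, 0.0902, 0.2679]
tcp_rot: [1.0, -0.01, 0.0, -0.0]
wrist_force: [1.0, 0.7, -0.5]
opening: 0.05
grasp_force: 0.0
```

Emit:
{"fn": "servo_tool", "kwargs": {
  "claw": [5,5,5,5,5],
  "travel": [
    [0,0,0],
    [0,0,2],
    [0,0,4],
    [0,0,6],
    [0,0,6.8]
  ],
  "spin": [0,0,0,0,0]
}}

```text
time_s: 10.98
ee_pos: [0.6556, 0.0912, 0.1973]
tcp_rot: [1.0, -0.01, -0.002, 0.0]
wrist_force: [-0.3, -1.3, -0.2]
opening: 0.05
grasp_force: 0.0
```

```bash
python3 - <<'E'
from h import *
st()
a=snapshot("side")[110:230,270:390];b=snapshot("top")[140:260,180:300]
cv2.imwrite("pics/e.png",np.hstack([cv2.resize(x,(400,400),interpolation=2) for x in(a,b)])[:,:,::-1])
E
```

```text
t 10.98 p [655.6  91.2 197.3] yaw -0.02 F [-0.3 -1.3 -0.2] op 50.0 g 0.0
```

View pics/e.png

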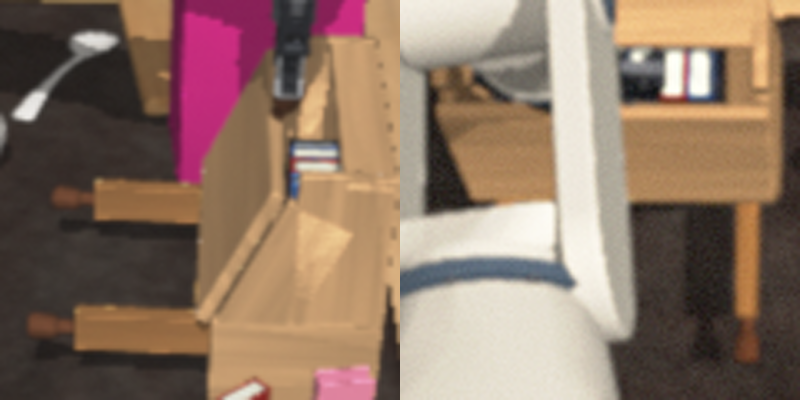

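The supports look pulled out: front faces at crop u = 93 (left) and 75 (right). The gripper straddles the upper part of the flap knob at (287,100). Next I measure the support faces.

```bash
python3 - <<'E'
from h import *
def ony(u,v,y):
    o,d=ray("side",u,v);return o+d*(y-o[1])/d[1]
# face top corners near side; support half width 8.5
for u,v,y in((93,181,.200-.0085),(75,308,-.0105-.0085),(95,220,.200-.0085),(78,350,-.0105-.0085)):print(ony(270+u*.3,110+v*.3,y))
# desk front bottom corner right side (y=.0925-.13)
print(ony(270+210*.3,110+325*.3,.0925-.13))
E
```

```text
[0.49328776 0.1915     0.07338104]
[ 0.49019494 -0.019       0.07429617]
[0.49491908 0.1915     0.03176174]
[ 0.49216353 -0.019       0.03261011]
[ 0.5993844  -0.0375      0.07378525]
```

Emit:
{"fn": "servo_tool", "kwargs": {
  "claw": [5,5,5,5],
  "travel": [
    [0.1,0,0.3],
    [0.1,0,0.6],
    [0.1,0,0.9],
    [0.1,0,0.9]
  ],
  "spin": [0,0,0,0]
}}

```text
time_s: 11.42
ee_pos: [0.6592, 0.0907, 0.1918]
tcp_rot: [1.0, -0.01, 0.0, -0.0]
wrist_force: [0.4, 0.9, -0.3]
opening: 0.05
grasp_force: 0.0
```

Emit:
{"fn": "servo_tool", "kwargs": {
  "claw": [0,0,0,0,0],
  "travel": [
    [0,0,0],
    [0,0,0],
    [0,0,0],
    [0,0,0],
    [0,0,0]
  ],
  "spin": [0,0,0,0,0],
  "newtons": 40
}}

```text
time_s: 11.83
ee_pos: [0.6594, 0.0902, 0.1922]
tcp_rot: [1.0, -0.01, 0.0, 0.0]
wrist_force: [-1.6, -2.8, 5.7]
opening: 0.0211
grasp_force: 39.2
```

Emit:
{"fn": "servo_tool", "kwargs": {
  "claw": [0,0,0,0,0],
  "travel": [
    [-1.41,0,-0.58],
    [-2.93,0,-1.03],
    [-4.48,0,-1.33],
    [-6.06,0,-1.47],
    [-7.64,0,-1.46]
  ],
  "spin": [0,0,0,0,0]
}}

```text
time_s: 12.25
ee_pos: [0.5834, 0.0921, 0.2072]
tcp_rot: [1.0, -0.01, 0.002, -0.0]
wrist_force: [1.3, -1.3, 4.1]
opening: 0.0209
grasp_force: 39.9
```

Emit:
{"fn": "servo_tool", "kwargs": {
  "claw": [0],
  "travel": [
    [0,0,0]
  ],
  "spin": [0]
}}

```text
time_s: 12.33
ee_pos: [0.5812, 0.0922, 0.2071]
tcp_rot: [1.0, -0.01, 0.0, -0.0]
wrist_force: [0.5, -3.1, 4.1]
opening: 0.0213
grasp_force: 40.0
```

Low forces, so the arc radius is right. Continuing.

Emit:
{"fn": "servo_tool", "kwargs": {
  "claw": [0,0,0,0,0],
  "travel": [
    [-1.57,0,0.17],
    [-3.12,0,0.5],
    [-4.63,0,0.99],
    [-6.08,0,1.62],
    [-7.47,0,2.39]
  ],
  "spin": [0,0,0,0,0]
}}

```text
time_s: 12.75
ee_pos: [0.5074, 0.0939, 0.1837]
tcp_rot: [1.0, -0.01, 0.0, -0.0]
wrist_force: [-7.0, -0.9, 12.3]
opening: 0.0215
grasp_force: 44.6
```

Emit:
{"fn": "servo_tool", "kwargs": {
  "claw": [0,0,0,0,0],
  "travel": [
    [-1.3,0,0.91],
    [-2.5,0,1.94],
    [-3.59,0,3.09],
    [-4.56,0,4.34],
    [-5.41,0,5.68]
  ],
  "spin": [0,0,0,0,0]
}}

```text
time_s: 13.17
ee_pos: [0.4503, 0.0952, 0.1248]
tcp_rot: [1.0, -0.01, -0.003, -0.0]
wrist_force: [-7.5, 4.0, 5.2]
opening: 0.0209
grasp_force: 48.7
```

Emit:
{"fn": "servo_tool", "kwargs": {
  "claw": [0,0,0,0,0],
  "travel": [
    [-0.75,0,1.42],
    [-1.35,0,2.9],
    [-1.8,0,4.43],
    [-2.05,0,5.68],
    [-2.15,0,6.3]
  ],
  "spin": [0,0,0,0,0]
}}

```text
time_s: 13.58
ee_pos: [0.4299, 0.0957, 0.0607]
tcp_rot: [1.0, -0.011, -0.002, -0.0]
wrist_force: [-5.8, 4.6, 1.4]
opening: 0.0212
grasp_force: 50.8
```

Emit:
{"fn": "servo_tool", "kwargs": {
  "claw": [0,0,0],
  "travel": [
    [0,0,0.3],
    [0,0,0.6],
    [0,0,0.6]
  ],
  "spin": [0,0,0]
}}

```text
time_s: 13.83
ee_pos: [0.4294, 0.0957, 0.0551]
tcp_rot: [1.0, -0.011, -0.003, -0.0]
wrist_force: [-7.9, 6.5, -0.0]
opening: 0.0212
grasp_force: 50.9
```

Emit:
{"fn": "servo_tool", "kwargs": {
  "claw": [0,0,0,0,0],
  "travel": [
    [0,0,0.2],
    [0,0,0.4],
    [0,0,0.6],
    [0,0,0.7],
    [0,0,0.7]
  ],
  "spin": [0,0,0,0,0]
}}

```text
time_s: 14.25
ee_pos: [0.4291, 0.0957, 0.0483]
tcp_rot: [1.0, -0.011, -0.003, -0.0]
wrist_force: [-8.1, 6.4, 0.3]
opening: 0.0208
grasp_force: 50.9
```

```bash
python3 - <<'E'
from h import *
st()
a=snapshot("side");cv2.imwrite("pics/f.png",a[:,:,::-1])
print(brown("side",255,130,345,235,a))
E
```

```text
t 14.25 p [429.1  95.7  48.3] yaw -0.021 F [-8.1  6.4  0.3] op 20.8 g 50.9
[([65, 0, 1, 14, 14], [320.0, 136.5]), ([24, 46, 5, 7, 23], [280.39, 178.74]), ([23, 76, 14, 5, 48], [283.54, 208.33]), ([85, 100, 5, 5, 19], [342.26, 232.53])]
```

Emit:
{"fn": "servo_tool", "kwargs": {
  "claw": [0,0,0,0,0],
  "travel": [
    [0,0,0.2],
    [0,0,0.4],
    [0,0,0.5],
    [0,0,0.5],
    [0,0,0.5]
  ],
  "spin": [0,0,0,0,0]
}}

```text
time_s: 14.72
ee_pos: [0.4292, 0.0957, 0.0437]
tcp_rot: [1.0, -0.011, -0.003, -0.0]
wrist_force: [-8.9, 6.2, 2.7]
opening: 0.0213
grasp_force: 51.4
```

Emit:
{"fn": "servo_tool", "kwargs": {
  "claw": [0,0,0,0],
  "travel": [
    [0,0,0.15],
    [0,0,0.3],
    [0,0,0.3],
    [0,0,0.3]
  ],
  "spin": [0,0,0,0]
}}

```text
time_s: 15.05
ee_pos: [0.4298, 0.0957, 0.0423]
tcp_rot: [1.0, -0.011, -0.003, -0.0]
wrist_force: [-15.7, 4.2, 31.2]
opening: 0.0211
grasp_force: 56.5
```

Emit:
{"fn": "servo_tool", "kwargs": {
  "claw": [0,5,5,5,5],
  "travel": [
    [0,0,-0.2],
    [0,0,-0.2],
    [0,0,-0.2],
    [0,0,-0.2],
    [0,0,-3]
  ],
  "spin": [0,0,0,0,0]
}}

```text
time_s: 15.47
ee_pos: [0.4299, 0.0946, 0.0684]
tcp_rot: [1.0, -0.01, -0.003, 0.001]
wrist_force: [-1.0, -0.1, -0.8]
opening: 0.0501
grasp_force: 0.0
```

Emit:
{"fn": "servo_tool", "kwargs": {
  "claw": [0,0,0,0,0],
  "travel": [
    [0,2,-4],
    [0,4,-8],
    [0,6,-12],
    [0,10,-16],
    [0,14,-18]
  ],
  "spin": [0,0,0,0,0]
}}

```text
time_s: 15.88
ee_pos: [0.4312, -0.0238, 0.2403]
tcp_rot: [1.0, -0.009, 0.002, -0.0]
wrist_force: [2.4, -0.4, 0.9]
opening: -0.0
grasp_force: 0.0
```

Emit:
{"fn": "servo_tool", "kwargs": {
  "claw": [0,0,0],
  "travel": [
    [0,4,0],
    [0,8,0],
    [0,8,0]
  ],
  "spin": [0,0,0]
}}

```text
time_s: 16.13
ee_pos: [0.4289, -0.1093, 0.238]
tcp_rot: [1.0, -0.012, 0.001, 0.002]
wrist_force: [-0.5, -0.1, 0.3]
opening: 0.0
grasp_force: 0.0
```

```bash
python3 - <<'E'
from h import *
st()
a=snapshot("side")[110:230,270:390];b=snapshot("top")[130:270,170:310]
cv2.imwrite("pics/g.png",np.hstack([cv2.resize(x,(400,400),interpolation=2) for x in(a,b)])[:,:,::-1])
E
```

```text
t 16.13 p [ 428.9 -109.3  238. ] yaw -0.024 F [-0.5 -0.1  0.3] op 0.0 g 0.0
```

View pics/g.png

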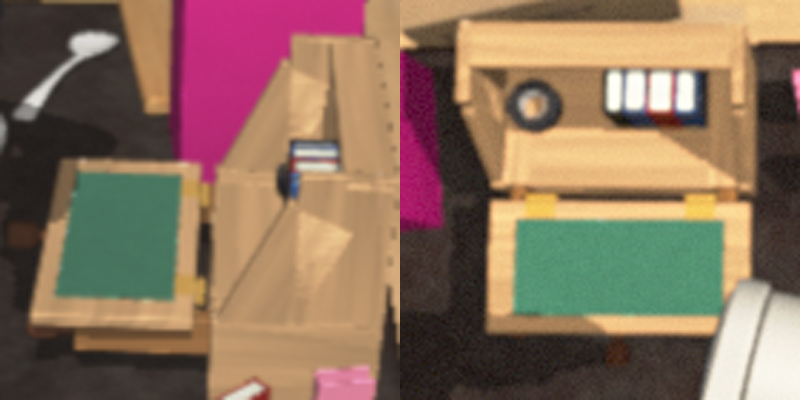

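The flap is down and resting on the supports, with its green inlay at top crop (515–722, 220–315). The red book is still in the row at top crop (661,95). Next I measure both more exactly.

```bash
cat >>h.py <<'E'
def cc(im,lo,hi,box,mn=5,sp=cv2.COLOR_RGB2HSV):
    x0,y0,x1,y1=box;m=cv2.inRange(cv2.cvtColor(im,sp)[y0:y1,x0:x1],lo,hi)
    k,l,s,c=cv2.connectedComponentsWithStats(m);return [((s[i][:2]+[x0,y0]).tolist()+s[i][2:].tolist(),np.round(c[i]+[x0,y0],2).tolist()) for i in range(1,k) if s[i][4]>=mn]
E
python3 - <<'E'
from h import *
t=snapshot("top")
G=cc(t,(65,80,50),(90,255,200),(190,190,310,260),200);print("green",G,[onz("top",*g[1],.082) for g in G])
print("red",cc(t,(170,90,60),(180,255,255),(235,140,290,180),3)+cc(t,(0,120,60),(6,255,255),(235,140,290,180),3))
print("white",W:=cc(t,(0,0,150),(180,60,255),(235,145,290,180),10),[onz("top",*w[1],.182) for w in W])
go((.655,.0385,.24,-.02))
E
```

```text
green [([210, 208, 73, 32, 2253], [246.13, 223.42])] [array([0.5188077 , 0.09405385, 0.082     ])]
red [([265, 160, 1, 4, 4], [265.0, 161.5]), ([265, 168, 4, 6, 7], [266.14, 170.57]), ([257, 170, 3, 3, 3], [258.0, 171.0]), ([257, 169, 11, 5, 24], [261.96, 171.0])]
white [([242, 154, 23, 15, 302], [252.76, 161.13]), ([266, 155, 7, 14, 88], [269.26, 161.92])] [array([0.67870814, 0.06060964, 0.182     ]), array([0.67584765, 0.0169156 , 0.182     ])]
[22.33, -14.72, -0.3] spin -0.002
```

Emit:
{"fn": "servo_tool", "kwargs": {
  "claw": [0,0,0,0,0],
  "travel": [
    [3,-2,0],
    [6,-4,0],
    [9,-6,0],
    [12,-8,0],
    [15,-10,0]
  ],
  "spin": [-0.12,-0.24,-0.36,-0.48,-0.6]
}}

```text
time_s: 16.7
ee_pos: [0.5816, -0.0031, 0.2368]
tcp_rot: [0.957, 0.29, -0.0, -0.0]
wrist_force: [0.1, -1.5, 0.8]
opening: 0.0
grasp_force: 0.0
```

Emit:
{"fn": "servo_tool", "kwargs": {
  "claw": [0,0,0,0,0],
  "travel": [
    [0,0,0],
    [0,0,0],
    [0,0,0],
    [0,0,0],
    [0,0,0]
  ],
  "spin": [-0.12,-0.24,-0.36,-0.48,-0.6]
}}

```text
time_s: 17.12
ee_pos: [0.5803, -0.0041, 0.2366]
tcp_rot: [0.829, 0.56, -0.0, -0.0]
wrist_force: [0.4, 0.4, 0.5]
opening: -0.0001
grasp_force: 0.0
```

Emit:
{"fn": "servo_tool", "kwargs": {
  "claw": [0,0,0,0,0],
  "travel": [
    [0,0,0],
    [0,0,0],
    [0,0,0],
    [0,0,0],
    [0,0,0]
  ],
  "spin": [-0.12,-0.24,-0.37,-0.37,-0.37]
}}

```text
time_s: 17.53
ee_pos: [0.5803, -0.0048, 0.2368]
tcp_rot: [0.715, 0.699, -0.0, -0.0]
wrist_force: [0.4, 1.0, 0.9]
opening: -0.0001
grasp_force: 0.0
```

```bash
python3 -c "
from h import *
st();print(sense()['joints'][5]);go((.673,.0372,.24,1.55),(.673,.0372,.19,1.55))"
```

```text
t 17.53 p [580.3  -4.8 236.8] yaw 1.548 F [0.4 1.  0.9] op -0.1 g 0.0
0.011240776679203073
[4.41, 9.17, -0.32] spin -0.002
[4.41, 9.18, 4.68] spin -0.002
```

Emit:
{"fn": "servo_tool", "kwargs": {
  "claw": [0,0,0,0,0],
  "travel": [
    [2,4,0],
    [4,8,0],
    [4.4,9.2,2],
    [4.4,9.2,4.7],
    [4.4,9.2,4.7]
  ],
  "spin": [0,0,0,0,0]
}}

```text
time_s: 17.95
ee_pos: [0.671, 0.037, 0.1845]
tcp_rot: [0.715, 0.699, -0.003, -0.003]
wrist_force: [-2.1, -0.1, -1.4]
opening: -0.0002
grasp_force: 0.0
```

Emit:
{"fn": "servo_tool", "kwargs": {
  "claw": [0,0,0,0,0],
  "travel": [
    [0,0,0.3],
    [0,0,0.6],
    [0,0,0.9],
    [0,0,1.0],
    [0,0,1.0]
  ],
  "spin": [0,0,0,0,0]
}}

```text
time_s: 18.37
ee_pos: [0.6735, 0.0354, 0.1811]
tcp_rot: [0.715, 0.699, 0.0, 0.0]
wrist_force: [0.0, -0.5, -0.2]
opening: 0.0002
grasp_force: 0.0
```

Emit:
{"fn": "servo_tool", "kwargs": {
  "claw": [0,0,0,0,0],
  "travel": [
    [0.15,0,0.4],
    [0.15,0,0.8],
    [0.15,0,1.2],
    [0.15,0,1.5],
    [0.15,0,1.5]
  ],
  "spin": [0,0,0,0,0]
}}

```text
time_s: 18.78
ee_pos: [0.6728, 0.0371, 0.1641]
tcp_rot: [0.714, 0.7, -0.001, -0.001]
wrist_force: [-0.7, 1.2, -0.3]
opening: -0.0001
grasp_force: 0.0
```

Emit:
{"fn": "servo_tool", "kwargs": {
  "claw": [0,0],
  "travel": [
    [0,0,0.2],
    [0,0,0.3]
  ],
  "spin": [0,0]
}}

```text
time_s: 18.95
ee_pos: [0.6735, 0.0371, 0.162]
tcp_rot: [0.715, 0.7, -0.0, -0.0]
wrist_force: [-0.0, -0.2, -0.8]
opening: -0.0
grasp_force: 0.0
```

Emit:
{"fn": "servo_tool", "kwargs": {
  "claw": [0,0],
  "travel": [
    [0,0,0.2],
    [0,0,0.2]
  ],
  "spin": [0,0]
}}

```text
time_s: 19.12
ee_pos: [0.6733, 0.0371, 0.1598]
tcp_rot: [0.714, 0.7, -0.0, -0.0]
wrist_force: [0.8, -0.3, -0.4]
opening: 0.0001
grasp_force: 0.0
```

Emit:
{"fn": "servo_tool", "kwargs": {
  "claw": [0,0],
  "travel": [
    [0,0,0.15],
    [0,0,0.15]
  ],
  "spin": [0,0]
}}

```text
time_s: 19.28
ee_pos: [0.6734, 0.0371, 0.1585]
tcp_rot: [0.714, 0.7, -0.0, -0.0]
wrist_force: [-0.7, 0.7, 0.8]
opening: 0.0001
grasp_force: 0.0
```

Emit:
{"fn": "servo_tool", "kwargs": {
  "claw": [0,0],
  "travel": [
    [0,0,0.15],
    [0,0,0.15]
  ],
  "spin": [0,0]
}}

```text
time_s: 19.45
ee_pos: [0.6733, 0.0371, 0.157]
tcp_rot: [0.714, 0.7, -0.0, -0.0]
wrist_force: [-0.3, 0.6, 0.0]
opening: 0.0001
grasp_force: 0.0
```

Emit:
{"fn": "servo_tool", "kwargs": {
  "claw": [0,0],
  "travel": [
    [0,0,0.15],
    [0,0,0.15]
  ],
  "spin": [0,0]
}}

```text
time_s: 19.62
ee_pos: [0.6733, 0.0371, 0.1554]
tcp_rot: [0.714, 0.7, -0.0, -0.0]
wrist_force: [-0.1, 0.4, -0.2]
opening: -0.0003
grasp_force: 0.0
```

Emit:
{"fn": "servo_tool", "kwargs": {
  "claw": [0,0],
  "travel": [
    [0,0,0.15],
    [0,0,0.15]
  ],
  "spin": [0,0]
}}

```text
time_s: 19.78
ee_pos: [0.6733, 0.0371, 0.1539]
tcp_rot: [0.714, 0.7, -0.0, -0.0]
wrist_force: [-0.0, 0.1, -0.1]
opening: -0.0002
grasp_force: 0.0
```

Emit:
{"fn": "servo_tool", "kwargs": {
  "claw": [0,0],
  "travel": [
    [0,0,0.15],
    [0,0,0.15]
  ],
  "spin": [0,0]
}}

```text
time_s: 19.95
ee_pos: [0.6733, 0.0371, 0.1524]
tcp_rot: [0.714, 0.7, -0.0, -0.0]
wrist_force: [0.1, 1.1, 0.6]
opening: -0.0001
grasp_force: 0.0
```

```bash
python3 - <<'E'
from h import *
st()
a=snapshot("side")[120:190,310:400]
cv2.imwrite("pics/i.png",cv2.resize(a,(720,560),interpolation=2)[:,:,::-1])
for P in((.673,.037,.152),(.673,.037,.182),(.655,.024,.182),(.655,.024,.082)):print((proj("side",P)-[310,120])*8)
E
```

```text
t 19.95 p [673.3  37.1 152.4] yaw 1.55 F [0.1 1.1 0.6] op -0.1 g 0.0
[408.69580588 390.01950299]
[414.91883005 311.83627709]
[362.71645685 329.41820905]
[344.66430783 583.58342009]
```

View pics/i.png

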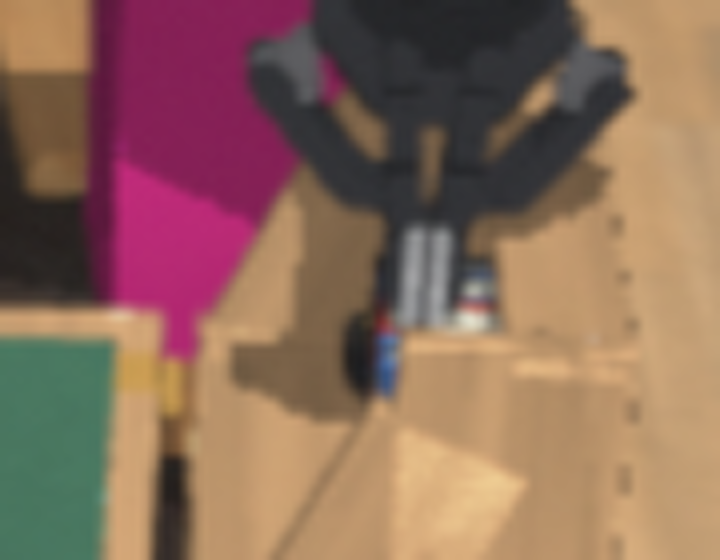

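The picture shows the shut fingers right over the books, at crop (390–455, 325), with tips about at book-top height. Contact should be close.

Emit:
{"fn": "servo_tool", "kwargs": {
  "claw": [0,0],
  "travel": [
    [0,0,0.15],
    [0,0,0.15]
  ],
  "spin": [0,0]
}}

```text
time_s: 20.17
ee_pos: [0.6736, 0.0371, 0.1522]
tcp_rot: [0.714, 0.7, 0.0, 0.0]
wrist_force: [-2.5, -0.5, 7.8]
opening: 0.0
grasp_force: 3.7
```

Emit:
{"fn": "servo_tool", "kwargs": {
  "claw": [0,0],
  "travel": [
    [0,0,0.15],
    [0,0,0.15]
  ],
  "spin": [0,0]
}}

```text
time_s: 20.33
ee_pos: [0.6737, 0.0371, 0.1521]
tcp_rot: [0.714, 0.7, 0.0, 0.0]
wrist_force: [-6.1, -1.3, 16.7]
opening: 0.0001
grasp_force: 8.6
```

Emit:
{"fn": "servo_tool", "kwargs": {
  "claw": [0,0],
  "travel": [
    [0,0,0.15],
    [0,0,0.15]
  ],
  "spin": [0,0]
}}

```text
time_s: 20.5
ee_pos: [0.6739, 0.0371, 0.1521]
tcp_rot: [0.714, 0.7, 0.001, 0.001]
wrist_force: [-10.7, -0.5, 27.0]
opening: 0.0002
grasp_force: 13.6
```

Emit:
{"fn": "servo_tool", "kwargs": {
  "claw": [0,0,0],
  "travel": [
    [0,-0.35,-0.05],
    [0,-0.7,-0.12],
    [0,-1.0,-0.2]
  ],
  "spin": [0,0,0]
}}

```text
time_s: 20.75
ee_pos: [0.6662, 0.0373, 0.153]
tcp_rot: [0.714, 0.7, 0.002, 0.002]
wrist_force: [2.3, -0.6, 9.1]
opening: 0.0002
grasp_force: 4.3
```

Emit:
{"fn": "servo_tool", "kwargs": {
  "claw": [0,0],
  "travel": [
    [0,-0.4,-0.08],
    [0,-0.6,-0.12]
  ],
  "spin": [0,0]
}}

```text
time_s: 20.92
ee_pos: [0.6592, 0.0375, 0.1535]
tcp_rot: [0.714, 0.7, 0.002, 0.002]
wrist_force: [1.5, 0.2, 6.8]
opening: 0.0002
grasp_force: 3.4
```

Emit:
{"fn": "servo_tool", "kwargs": {
  "claw": [0,0],
  "travel": [
    [0,0,0.25],
    [0,0,0.25]
  ],
  "spin": [0,0]
}}

```text
time_s: 21.08
ee_pos: [0.6612, 0.0374, 0.1531]
tcp_rot: [0.714, 0.7, 0.003, 0.003]
wrist_force: [1.0, -1.1, 18.5]
opening: 0.0003
grasp_force: 9.5
```

```bash
python3 - <<'E'
from h import *
st()
for n,b in(("side",(335,120,385,190)),("top",(230,140,290,190))):
    im=snapshot(n)
    print(n,cc(im,(165,80,50),(180,255,255),b,2)+cc(im,(0,130,60),(5,255,255),b,2))
for x in(.655,.64):print(proj("top",(x,.037,.182)),proj("side",(x,.037,.182)))
E
```

```text
t 21.08 p [661.2  37.4 153.1] yaw 1.55 F [ 1.  -1.1 18.5] op 0.3 g 9.5
side [([335, 120, 9, 15, 22], [337.91, 125.77]), ([376, 120, 3, 1, 3], [377.0, 120.0]), ([345, 127, 6, 10, 30], [347.23, 131.97]), ([340, 136, 2, 3, 3], [340.33, 137.0]), ([335, 141, 11, 19, 36], [340.39, 149.36]), ([356, 161, 4, 7, 9], [356.67, 163.33]), ([353, 159, 4, 13, 30], [354.07, 165.2])]
top []
[261.71614795 169.81434272] [355.11917852 158.80367772]
[261.74360943 175.42180033] [349.49770791 158.65712835]
```

Emit:
{"fn": "servo_tool", "kwargs": {
  "claw": [0,0,0],
  "travel": [
    [0,-0.4,0.05],
    [0,-0.8,0.05],
    [0,-1.2,0.05]
  ],
  "spin": [0,0,0]
}}

```text
time_s: 21.43
ee_pos: [0.6495, 0.0377, 0.1529]
tcp_rot: [0.715, 0.7, 0.004, 0.003]
wrist_force: [-0.0, -0.8, 20.9]
opening: -0.0002
grasp_force: 10.2
```

```bash
python3 - <<'E'
from h import *
st();b=(343,150,385,190);im=snapshot("side")
print(cc(im,(165,80,50),(180,255,255),b,2)+cc(im,(0,130,60),(5,255,255),b,2))
E
```

```text
t 21.43 p [649.5  37.7 152.9] yaw 1.55 F [-0.  -0.8 20.9] op -0.2 g 10.2
[([364, 154, 6, 1, 6], [366.5, 154.0]), ([356, 161, 4, 7, 9], [356.67, 163.33]), ([365, 158, 6, 3, 12], [367.92, 159.42]), ([349, 161, 8, 14, 76], [352.36, 166.55])]
```

Emit:
{"fn": "servo_tool", "kwargs": {
  "claw": [0,0,0,0],
  "travel": [
    [0,-0.4,0.0],
    [0,-0.8,0.0],
    [0,-1.2,0.05],
    [0,-1.4,0.08]
  ],
  "spin": [0,0,0,0]
}}

```text
time_s: 21.82
ee_pos: [0.6333, 0.0381, 0.1508]
tcp_rot: [0.715, 0.7, 0.002, 0.002]
wrist_force: [-3.0, 0.3, 17.6]
opening: 0.0001
grasp_force: 8.9
```

Emit:
{"fn": "servo_tool", "kwargs": {
  "claw": [0,0,0,0],
  "travel": [
    [0,-0.4,0.1],
    [0,-0.8,0.2],
    [0,-1.2,0.35],
    [0,-1.4,0.4]
  ],
  "spin": [0,0,0,0]
}}

```text
time_s: 22.15
ee_pos: [0.618, 0.0385, 0.1462]
tcp_rot: [0.714, 0.7, 0.001, 0.001]
wrist_force: [-6.3, -0.1, 16.9]
opening: 0.0002
grasp_force: 9.0
```

```bash
python3 - <<'E'
from h import *
st();b=(330,150,385,190);im=snapshot("side")
print(cc(im,(165,80,50),(180,255,255),b,2)+cc(im,(0,130,60),(5,255,255),b,2))
E
```

```text
t 22.15 p [618.   38.5 146.2] yaw 1.55 F [-6.3 -0.1 16.9] op 0.2 g 9.0
[([336, 150, 1, 4, 4], [336.0, 151.5]), ([358, 153, 1, 2, 2], [358.0, 153.5]), ([330, 155, 7, 10, 34], [332.65, 160.65]), ([359, 157, 3, 3, 3], [360.0, 158.0]), ([356, 161, 4, 7, 9], [356.67, 163.33]), ([338, 157, 23, 25, 264], [348.33, 167.65])]
```

The book is now tipped about 0.54 rad. I'll lift off, turn back and open the fingers.

Emit:
{"fn": "servo_tool", "kwargs": {
  "claw": [0,0,0,5.5,5.5],
  "travel": [
    [0,0,-1],
    [0,0,-4],
    [0,0,-7],
    [0,0,-8],
    [0,0,-8]
  ],
  "spin": [0,0,0.1,0.22,0.34]
}}

```text
time_s: 22.62
ee_pos: [0.6196, 0.0384, 0.2276]
tcp_rot: [0.824, 0.566, 0.003, 0.002]
wrist_force: [0.1, -0.2, -0.6]
opening: 0.0234
grasp_force: 0.0
```

Emit:
{"fn": "servo_tool", "kwargs": {
  "claw": [5.5,5.5,5.5,5.5,5.5],
  "travel": [
    [0,0,0],
    [0,0,0],
    [0,0,0],
    [0,0,0],
    [0,0,0]
  ],
  "spin": [0.12,0.24,0.36,0.48,0.6]
}}

```text
time_s: 23.03
ee_pos: [0.6175, 0.0383, 0.2238]
tcp_rot: [0.955, 0.297, 0.0, 0.0]
wrist_force: [1.2, 0.3, -0.6]
opening: 0.0552
grasp_force: 0.0
```

Emit:
{"fn": "servo_tool", "kwargs": {
  "claw": [5.5,5.5,5.5,5.5,5.5],
  "travel": [
    [0,0,0],
    [0,0,0],
    [0,0,0],
    [0,0,0],
    [0,0,0]
  ],
  "spin": [0.12,0.24,0.36,0.48,0.63]
}}

```text
time_s: 23.45
ee_pos: [0.6176, 0.0383, 0.2238]
tcp_rot: [1.0, -0.001, 0.0, -0.0]
wrist_force: [-0.7, -0.4, 0.4]
opening: 0.0546
grasp_force: 0.0
```

```bash
python3 - <<'E'
from h import *
st();b=(320,150,385,190);im=snapshot("side")
print(cc(im,(165,80,50),(180,255,255),b,5)+cc(im,(0,130,60),(5,255,255),b,5))
go((.622,.0375,.2,-.02),(.622,.0375,.098,-.02))
E
```

```text
t 23.45 p [617.6  38.3 223.8] yaw -0.001 F [-0.7 -0.4  0.4] op 54.6 g 0.0
[([320, 150, 22, 15, 69], [330.96, 157.09]), ([356, 161, 4, 7, 9], [356.67, 163.33]), ([338, 156, 22, 26, 262], [348.51, 167.47])]
[0.45, 0.07, 2.38] spin 0.009
[0.45, 0.07, 12.58] spin 0.009
```

Emit:
{"fn": "servo_tool", "kwargs": {
  "claw": [5.5,5.5,5.5,5.5,5.5],
  "travel": [
    [0.4,0.05,2.5],
    [0.4,0.05,5],
    [0.4,0.05,7.5],
    [0.4,0.05,9],
    [0.4,0.05,9.5]
  ],
  "spin": [0.01,0.01,0.01,0.01,0.01]
}}

```text
time_s: 23.92
ee_pos: [0.6197, 0.0377, 0.1259]
tcp_rot: [1.0, -0.001, -0.002, 0.0]
wrist_force: [-0.0, 1.3, -0.6]
opening: 0.055
grasp_force: 0.0
```

Emit:
{"fn": "servo_tool", "kwargs": {
  "claw": [5.5,5.5,5.5,5.5],
  "travel": [
    [0,0,1],
    [0,0,2],
    [0,0,3],
    [0,0,3]
  ],
  "spin": [0,0,0,0]
}}

```text
time_s: 24.25
ee_pos: [0.6205, 0.0377, 0.097]
tcp_rot: [1.0, -0.002, -0.001, 0.0]
wrist_force: [-0.4, 0.3, 0.3]
opening: 0.0551
grasp_force: 0.0
```

Emit:
{"fn": "servo_tool", "kwargs": {
  "claw": [0,0,0,0,0],
  "travel": [
    [0,0,0],
    [0,0,0],
    [0,0,0],
    [0,0,0],
    [0,0,0]
  ],
  "spin": [0,0,0,0,0],
  "newtons": 50
}}

```text
time_s: 24.67
ee_pos: [0.6219, 0.0381, 0.0993]
tcp_rot: [1.0, -0.003, 0.001, -0.0]
wrist_force: [-0.9, 2.3, 3.8]
opening: 0.0256
grasp_force: 51.3
```

Emit:
{"fn": "servo_tool", "kwargs": {
  "claw": [0,0,0,0,0],
  "travel": [
    [-0.4,0,-0.2],
    [-1,0,-0.5],
    [-2,0,-0.8],
    [-3,0,-1],
    [-4,0,-1.2]
  ],
  "spin": [0,0,0,0,0]
}}

```text
time_s: 25.08
ee_pos: [0.5801, 0.0381, 0.1108]
tcp_rot: [1.0, -0.003, -0.0, -0.0]
wrist_force: [1.5, 3.0, -1.6]
opening: 0.0254
grasp_force: 50.8
```

Emit:
{"fn": "servo_tool", "kwargs": {
  "claw": [0,0,0,0,0],
  "travel": [
    [-1.5,0,0],
    [-3,0,-0.3],
    [-4.5,0,-0.5],
    [-6,0,-0.5],
    [-7.5,0,-0.5]
  ],
  "spin": [0,0,0,0,0]
}}

```text
time_s: 25.5
ee_pos: [0.5042, 0.0378, 0.1157]
tcp_rot: [1.0, -0.003, -0.0, 0.0]
wrist_force: [0.5, 0.7, -1.4]
opening: 0.0255
grasp_force: 50.9
```

Emit:
{"fn": "servo_tool", "kwargs": {
  "claw": [0,0,0,0],
  "travel": [
    [-2,0,0],
    [-4,0,0],
    [-5.1,0,0],
    [-5.1,0,0]
  ],
  "spin": [0,0,0,0]
}}

```text
time_s: 25.83
ee_pos: [0.452, 0.0382, 0.1154]
tcp_rot: [1.0, -0.003, -0.001, 0.0]
wrist_force: [0.5, 0.0, -1.8]
opening: 0.0253
grasp_force: 50.9
```

```bash
python3 - <<'E'
from h import *
st();b=(255,120,345,215);im=snapshot("side");cv2.imwrite("pics/k.png",im[:,:,::-1])
h=cv2.cvtColor(im,cv2.COLOR_RGB2HSV)[b[1]:b[3],b[0]:b[2]]
m=cv2.inRange(h,(168,90,50),(180,255,255))|cv2.inRange(h,(0,130,60),(5,255,255))
c=max(cv2.findContours(m,0,2)[0],key=cv2.contourArea);print((cv2.approxPolyDP(c,1.5,True)[:,0]+[b[0],b[1]]).tolist(),cv2.contourArea(c))
E
```

```text
t 25.83 p [452.   38.2 115.4] yaw -0.005 F [ 0.5  0.  -1.8] op 25.3 g 50.9
[[291, 150], [283, 155], [284, 174], [294, 186], [311, 176]] 569.5
```

```bash
python3 - <<'E'
from h import *
o=None
for u,v in((291,150),(283,155),(284,174),(294,186),(311,176)):
    o,d=ray("side",u+.5,v+.5);print((u,v),np.round(o+d*(.025-o[1])/d[1],4))
E
```

```text
(291, 150) [0.4864 0.025  0.2082]
(283, 155) [0.4651 0.025  0.1928]
(284, 174) [0.4665 0.025  0.1348]
(294, 186) [0.4932 0.025  0.0974]
(311, 176) [0.5395 0.025  0.1308]
```

```bash
python3 - <<'E'
import cv2
a=cv2.imread("pics/k.png")[125:215,255:345];cv2.imwrite("pics/l.png",cv2.resize(a,(540,540),interpolation=2))
E
```

```text
(no output)
```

View pics/l.png

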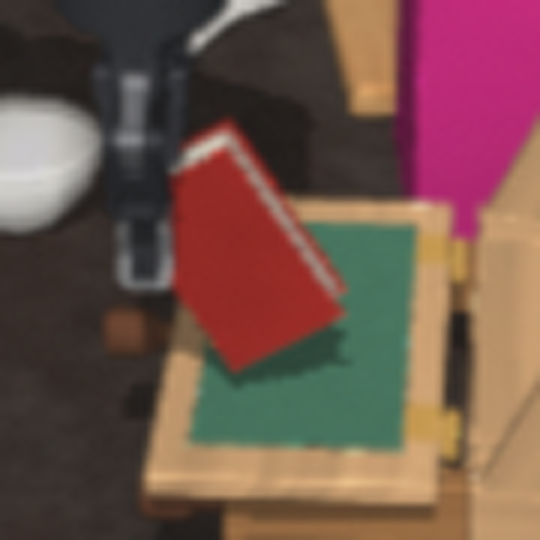

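The book is held by the top of its spine side and tilted about 0.6 rad. Its lower corner is at crop (238,372), about 15 mm above the flap. I'll lower it to contact, then swing it upright about that corner.

Emit:
{"fn": "servo_tool", "kwargs": {
  "claw": [0,0,0,0],
  "travel": [
    [0,0,0.4],
    [0,0,0.8],
    [0,0,1.2],
    [0,0,1.2]
  ],
  "spin": [0,0,0,0],
  "newtons": 30
}}

```text
time_s: 26.22
ee_pos: [0.4554, 0.0386, 0.1025]
tcp_rot: [1.0, -0.003, -0.001, 0.0]
wrist_force: [-1.1, 0.5, -1.1]
opening: 0.0256
grasp_force: 50.9
```

Emit:
{"fn": "servo_tool", "kwargs": {
  "claw": [0,0],
  "travel": [
    [0,0,0.2],
    [0,0,0.2]
  ],
  "spin": [0,0]
}}

```text
time_s: 26.38
ee_pos: [0.4554, 0.0386, 0.1011]
tcp_rot: [1.0, -0.003, -0.0, 0.0]
wrist_force: [0.0, -0.4, -0.8]
opening: 0.0255
grasp_force: 50.9
```

Emit:
{"fn": "servo_tool", "kwargs": {
  "claw": [0,0],
  "travel": [
    [0,0,0.2],
    [0,0,0.2]
  ],
  "spin": [0,0]
}}

```text
time_s: 26.55
ee_pos: [0.4554, 0.0386, 0.0993]
tcp_rot: [1.0, -0.003, -0.0, 0.0]
wrist_force: [-0.7, -0.3, -1.4]
opening: 0.0251
grasp_force: 50.9
```

Emit:
{"fn": "servo_tool", "kwargs": {
  "claw": [0,0],
  "travel": [
    [0,0,0.2],
    [0,0,0.2]
  ],
  "spin": [0,0]
}}

```text
time_s: 26.72
ee_pos: [0.4556, 0.0387, 0.0984]
tcp_rot: [1.0, -0.003, 0.0, -0.0]
wrist_force: [-5.5, -0.8, 12.7]
opening: 0.0255
grasp_force: 52.8
```

Emit:
{"fn": "servo_tool", "kwargs": {
  "claw": [0,0],
  "travel": [
    [0,0,0.2],
    [0,0,0.2]
  ],
  "spin": [0,0]
}}

```text
time_s: 26.88
ee_pos: [0.4551, 0.0389, 0.0974]
tcp_rot: [1.0, -0.003, -0.0, -0.0]
wrist_force: [-13.7, 0.7, 31.2]
opening: 0.0256
grasp_force: 54.9
```

Emit:
{"fn": "servo_tool", "kwargs": {
  "claw": [0,0],
  "travel": [
    [0,0,0.2],
    [0,0,0.2]
  ],
  "spin": [0,0]
}}

```text
time_s: 27.05
ee_pos: [0.4543, 0.0389, 0.0959]
tcp_rot: [1.0, -0.003, -0.001, -0.0]
wrist_force: [-18.9, 0.7, 42.3]
opening: 0.0256
grasp_force: 56.4
```

Emit:
{"fn": "servo_tool", "kwargs": {
  "claw": [0,0,0],
  "travel": [
    [0.4,0,-0.4],
    [0.8,0,-0.7],
    [1.2,0,-0.8]
  ],
  "spin": [0,0,0]
}}

```text
time_s: 27.3
ee_pos: [0.4682, 0.0386, 0.1021]
tcp_rot: [1.0, -0.003, 0.001, -0.0]
wrist_force: [0.7, 0.3, -1.0]
opening: 0.0254
grasp_force: 51.0
```

```bash
cat >>h.py <<'E'
def redpoly(b=(255,120,345,215),y=.025):
    im=snapshot("side");h=cv2.cvtColor(im,cv2.COLOR_RGB2HSV)[b[1]:b[3],b[0]:b[2]]
    m=cv2.inRange(h,(168,90,50),(180,255,255))|cv2.inRange(h,(0,130,60),(5,255,255))
    c=max(cv2.findContours(m,0,2)[0],key=cv2.contourArea)
    for u,v in (cv2.approxPolyDP(c,1.5,True)[:,0]+[b[0],b[1]]).tolist():
        o,d=ray("side",u+.5,v+.5);print((u,v),np.round(o+d*(y-o[1])/d[1],4)[[0,2]])
E
python3 -c "
from h import *
st();redpoly()"
```

```text
t 27.3 p [468.2  38.6 102.1] yaw -0.005 F [ 0.7  0.3 -1. ] op 25.4 g 51.0
(297, 154) [0.502  0.1969]
(289, 158) [0.4808 0.1843]
(290, 177) [0.4826 0.1259]
(302, 189) [0.5151 0.0883]
(317, 181) [0.556  0.1154]
(317, 179) [0.5559 0.1218]
```

The corner slides rather than turning, and pressing down works against the rotation. Instead I'll push the book's rear foot edge against the spines of the neighbouring books, which squares it up in the grip.

Emit:
{"fn": "servo_tool", "kwargs": {
  "claw": [0,0,0,0,0],
  "travel": [
    [0,-1,-0.7],
    [1,-2.3,-1.4],
    [3,-2.8,-1.4],
    [5,-2.8,-1.4],
    [7,-2.8,-1.4]
  ],
  "spin": [0,0,0,0,0]
}}

```text
time_s: 27.77
ee_pos: [0.5382, 0.0673, 0.1157]
tcp_rot: [1.0, -0.002, -0.0, -0.0]
wrist_force: [-0.2, -0.1, -1.2]
opening: 0.0255
grasp_force: 51.0
```

Emit:
{"fn": "servo_tool", "kwargs": {
  "claw": [0,0,0,0,0],
  "travel": [
    [0.8,0,0],
    [1.6,0,0],
    [2.4,0,0],
    [3,0,0],
    [3.4,0,0]
  ],
  "spin": [0,0,0,0,0]
}}

```text
time_s: 28.18
ee_pos: [0.5712, 0.0661, 0.1154]
tcp_rot: [1.0, -0.003, -0.001, 0.0]
wrist_force: [-15.6, 1.4, 6.7]
opening: 0.0251
grasp_force: 51.7
```

Emit:
{"fn": "servo_tool", "kwargs": {
  "claw": [0,0,0],
  "travel": [
    [0.4,0,0],
    [0.8,0,0],
    [1.0,0,0]
  ],
  "spin": [0,0,0]
}}

```text
time_s: 28.43
ee_pos: [0.5734, 0.0655, 0.1135]
tcp_rot: [1.0, -0.003, -0.008, 0.001]
wrist_force: [-27.6, -0.3, 8.2]
opening: 0.0254
grasp_force: 52.1
```

Emit:
{"fn": "servo_tool", "kwargs": {
  "claw": [0,0,0],
  "travel": [
    [0.4,0,0],
    [0.8,0,0],
    [1.0,0,0]
  ],
  "spin": [0,0,0]
}}

```text
time_s: 28.68
ee_pos: [0.5806, 0.0655, 0.1133]
tcp_rot: [1.0, -0.003, -0.011, 0.001]
wrist_force: [-32.0, 0.8, 16.6]
opening: 0.0255
grasp_force: 54.1
```

```bash
python3 -c "
from h import *
st();redpoly((290,110,365,190),.054)"
```

```text
t 28.68 p [580.6  65.5 113.3] yaw -0.006 F [-32.    0.8  16.6] op 25.5 g 54.1
(352, 131) [0.6445 0.2534]
(344, 144) [0.6255 0.215 ]
(339, 143) [0.6121 0.2175]
(335, 145) [0.6017 0.2113]
(341, 143) [0.6174 0.2177]
(343, 147) [0.6233 0.206 ]
(333, 150) [0.5969 0.1962]
(333, 166) [0.5987 0.1471]
(330, 172) [0.5911 0.1279]
(336, 183) [0.6091 0.0927]
(350, 178) [0.6474 0.1102]
(354, 171) [0.6571 0.133 ]
(343, 148) [0.6234 0.203 ]
```

Emit:
{"fn": "servo_tool", "kwargs": {
  "claw": [0,0,0],
  "travel": [
    [0.4,0,0],
    [0.8,0,0],
    [1.0,0,0]
  ],
  "spin": [0,0,0]
}}

```text
time_s: 28.98
ee_pos: [0.5918, 0.0655, 0.1138]
tcp_rot: [1.0, -0.003, -0.01, 0.001]
wrist_force: [-25.6, 1.3, 13.4]
opening: 0.0254
grasp_force: 54.1
```

Emit:
{"fn": "servo_tool", "kwargs": {
  "claw": [0,0,0],
  "travel": [
    [0.4,0,0],
    [0.8,0,0],
    [1.0,0,0]
  ],
  "spin": [0,0,0]
}}

```text
time_s: 29.23
ee_pos: [0.6067, 0.0657, 0.1146]
tcp_rot: [1.0, -0.003, -0.005, 0.0]
wrist_force: [-11.7, -0.2, 4.1]
opening: 0.0253
grasp_force: 53.1
```

```bash
python3 -c "
from h import *
st();redpoly((290,150,375,192),.054)"
```

```text
t 29.23 p [606.7  65.7 114.6] yaw -0.006 F [-11.7  -0.2   4.1] op 25.3 g 53.1
(352, 150) [0.6478 0.1977]
(342, 152) [0.6213 0.1909]
(342, 167) [0.6235 0.1447]
(340, 170) [0.6184 0.135 ]
(333, 170) [0.5992 0.1345]
(333, 181) [0.6005 0.099 ]
(335, 183) [0.6063 0.0926]
(348, 181) [0.6423 0.1003]
(353, 173) [0.6547 0.1266]
```

Emit:
{"fn": "servo_tool", "kwargs": {
  "claw": [0,0,0],
  "travel": [
    [0.3,0,0],
    [0.6,0,0],
    [0.6,0,0]
  ],
  "spin": [0,0,0]
}}

```text
time_s: 29.53
ee_pos: [0.614, 0.0658, 0.1148]
tcp_rot: [1.0, -0.003, -0.004, 0.0]
wrist_force: [-7.3, 2.3, 2.3]
opening: 0.0252
grasp_force: 52.8
```

```bash
python3 -c "
from h import *
st();redpoly((290,150,375,192),.054)"
```

```text
t 29.53 p [614.   65.8 114.8] yaw -0.006 F [-7.3  2.3  2.3] op 25.2 g 52.8
(333, 150) [0.5969 0.1962]
(333, 182) [0.6006 0.0958]
(347, 182) [0.6397 0.097 ]
(355, 170) [0.6597 0.1363]
(355, 151) [0.656  0.1949]
(345, 152) [0.6293 0.1911]
(344, 169) [0.6293 0.1385]
(336, 170) [0.6074 0.1347]
(334, 168) [0.6017 0.1409]
(336, 152) [0.6052 0.1904]
```

The book is now upright (edges vertical within about 0.04). Next I carry it over the flap and set it down on its foot.

Emit:
{"fn": "servo_tool", "kwargs": {
  "claw": [0,0,0,0,0],
  "travel": [
    [-1,0,0],
    [-3,0.5,0],
    [-5,1.5,0],
    [-8,2.5,0],
    [-11,3.5,0]
  ],
  "spin": [0,0,0,0,0]
}}

```text
time_s: 30.0
ee_pos: [0.5061, 0.0311, 0.1155]
tcp_rot: [1.0, -0.003, 0.0, 0.0]
wrist_force: [-1.3, -0.0, -1.0]
opening: 0.0254
grasp_force: 52.2
```

Emit:
{"fn": "servo_tool", "kwargs": {
  "claw": [0,0,0,0],
  "travel": [
    [0,0,0],
    [0,0,0.3],
    [0,0,0.6],
    [0,0,0.6]
  ],
  "spin": [0,0,0,0]
}}

```text
time_s: 30.33
ee_pos: [0.5081, 0.0316, 0.1093]
tcp_rot: [1.0, -0.003, 0.0, -0.0]
wrist_force: [-1.3, -0.2, -2.0]
opening: 0.0255
grasp_force: 52.3
```

Emit:
{"fn": "servo_tool", "kwargs": {
  "claw": [0,0],
  "travel": [
    [0,0,0.2],
    [0,0,0.2]
  ],
  "spin": [0,0]
}}

```text
time_s: 30.5
ee_pos: [0.5079, 0.0316, 0.1071]
tcp_rot: [1.0, -0.002, -0.0, -0.0]
wrist_force: [-0.1, -0.7, -1.9]
opening: 0.0258
grasp_force: 52.3
```

Emit:
{"fn": "servo_tool", "kwargs": {
  "claw": [0,0],
  "travel": [
    [0,0,0.2],
    [0,0,0.2]
  ],
  "spin": [0,0]
}}

```text
time_s: 30.67
ee_pos: [0.5074, 0.0315, 0.1051]
tcp_rot: [1.0, -0.003, -0.0, 0.0]
wrist_force: [-0.2, -0.4, -1.6]
opening: 0.0255
grasp_force: 52.3
```

Emit:
{"fn": "servo_tool", "kwargs": {
  "claw": [0,0],
  "travel": [
    [0,0,0.15],
    [0,0,0.15]
  ],
  "spin": [0,0]
}}

```text
time_s: 30.83
ee_pos: [0.5073, 0.0314, 0.1038]
tcp_rot: [1.0, -0.003, -0.0, 0.0]
wrist_force: [0.1, -0.5, -1.7]
opening: 0.0254
grasp_force: 52.3
```

Emit:
{"fn": "servo_tool", "kwargs": {
  "claw": [0,0],
  "travel": [
    [0,0,0.15],
    [0,0,0.15]
  ],
  "spin": [0,0]
}}

```text
time_s: 31.0
ee_pos: [0.5073, 0.0314, 0.1024]
tcp_rot: [1.0, -0.003, -0.0, 0.0]
wrist_force: [0.2, 0.5, -1.2]
opening: 0.0254
grasp_force: 52.3
```

Emit:
{"fn": "servo_tool", "kwargs": {
  "claw": [0,0],
  "travel": [
    [0,0,0.15],
    [0,0,0.15]
  ],
  "spin": [0,0]
}}

```text
time_s: 31.17
ee_pos: [0.5073, 0.0314, 0.1009]
tcp_rot: [1.0, -0.003, -0.0, -0.0]
wrist_force: [0.5, 0.4, -0.8]
opening: 0.0256
grasp_force: 52.3
```

```bash
python3 -c "
from h import *
st();redpoly((255,120,345,215),.0185)"
```

```text
t 31.17 p [507.3  31.4 100.9] yaw -0.005 F [ 0.5  0.4 -0.8] op 25.6 g 52.3
(304, 161) [0.5207 0.1801]
(305, 177) [0.5235 0.131 ]
(303, 180) [0.5182 0.1214]
(295, 179) [0.4965 0.1239]
(296, 192) [0.4989 0.0822]
(315, 192) [0.5512 0.0838]
(315, 161) [0.5497 0.181 ]
```

Emit:
{"fn": "servo_tool", "kwargs": {
  "claw": [0,0],
  "travel": [
    [0,0,0.15],
    [0,0,0.15]
  ],
  "spin": [0,0]
}}

```text
time_s: 31.38
ee_pos: [0.5077, 0.0314, 0.0999]
tcp_rot: [1.0, -0.003, 0.0, -0.0]
wrist_force: [-0.0, 0.0, 3.2]
opening: 0.0256
grasp_force: 53.1
```

Emit:
{"fn": "servo_tool", "kwargs": {
  "claw": [0,0],
  "travel": [
    [0,0,0.15],
    [0,0,0.15]
  ],
  "spin": [0,0]
}}

```text
time_s: 31.55
ee_pos: [0.5084, 0.0314, 0.0995]
tcp_rot: [1.0, -0.003, 0.001, -0.0]
wrist_force: [-2.5, -0.4, 14.5]
opening: 0.0254
grasp_force: 54.6
```

Emit:
{"fn": "servo_tool", "kwargs": {
  "claw": [0,2.6,2.7,3.2,4.5],
  "travel": [
    [0,0,-0.1],
    [0,0,-0.1],
    [0,0,-0.1],
    [0,0,-0.1],
    [0,0,-0.1]
  ],
  "spin": [0,0,0,0,0]
}}

```text
time_s: 31.97
ee_pos: [0.5073, 0.0314, 0.0989]
tcp_rot: [1.0, -0.003, -0.0, -0.0]
wrist_force: [0.0, -1.1, -0.1]
opening: 0.0428
grasp_force: 0.0
```

Emit:
{"fn": "servo_tool", "kwargs": {
  "claw": [5.5,5.5,5.5,5.5,5.5],
  "travel": [
    [0,0,0],
    [0,0,-2],
    [0,0,-5],
    [0,0,-8],
    [0,0,-11]
  ],
  "spin": [0,0,0,0,0]
}}

```text
time_s: 32.38
ee_pos: [0.507, 0.0314, 0.2101]
tcp_rot: [1.0, -0.003, -0.0, 0.0]
wrist_force: [0.9, -0.8, -0.6]
opening: 0.055
grasp_force: 0.0
```

```bash
python3 - <<'E'
from h import *
st();redpoly((255,120,345,215),.0185)
t=snapshot("top");b=(220,170,300,250)
print(cc(t,(0,0,150),(180,70,255),b,15));print(cc(t,(165,80,50),(180,255,255),b,3))
go((.524,.0315,.22,1.55))
E
```

```text
t 32.38 p [507.   31.4 210.1] yaw -0.005 F [ 0.9 -0.8 -0.6] op 55.0 g 0.0
(295, 160) [0.497  0.1824]
(296, 192) [0.4989 0.0822]
(315, 193) [0.5513 0.0805]
(316, 162) [0.5524 0.178 ]
(296, 162) [0.4996 0.1765]
[([220, 187, 63, 63, 2872], [247.65, 217.46])]
[]
[1.36, -0.0, -0.62] spin -1.555
```

The book stands free. I'll turn the gripper 90° and open it wide, to grip spine and fore-edge near the top.

Emit:
{"fn": "servo_tool", "kwargs": {
  "claw": [8.4,8.4,8.4,8.4,8.4],
  "travel": [
    [0,0,-1.5],
    [1.8,0,-1.5],
    [1.8,0,-1.5],
    [1.8,0,-1.5],
    [1.8,0,-1.5]
  ],
  "spin": [-0.12,-0.24,-0.36,-0.48,-0.6]
}}

```text
time_s: 32.9
ee_pos: [0.5252, 0.0312, 0.2232]
tcp_rot: [0.955, 0.296, -0.0, -0.0]
wrist_force: [-0.5, -1.0, -1.6]
opening: 0.0838
grasp_force: 0.0
```

Emit:
{"fn": "servo_tool", "kwargs": {
  "claw": [8.4,8.4,8.4,8.4,8.4],
  "travel": [
    [0,0,0],
    [0,0,0],
    [0,0,0],
    [0,0,0],
    [0,0,0]
  ],
  "spin": [-0.12,-0.24,-0.36,-0.48,-0.6]
}}

```text
time_s: 33.32
ee_pos: [0.525, 0.0313, 0.2232]
tcp_rot: [0.825, 0.565, -0.001, -0.0]
wrist_force: [-0.1, -0.5, 0.5]
opening: 0.0836
grasp_force: 0.0
```

Emit:
{"fn": "servo_tool", "kwargs": {
  "claw": [8.4,8.4,8.4,8.4,8.4],
  "travel": [
    [0,0,0],
    [0,0,0],
    [0,0,0],
    [0,0,0],
    [0,0,0]
  ],
  "spin": [-0.12,-0.24,-0.37,-0.37,-0.37]
}}

```text
time_s: 33.73
ee_pos: [0.5251, 0.0313, 0.2234]
tcp_rot: [0.71, 0.704, -0.0, -0.0]
wrist_force: [0.5, 0.0, 0.2]
opening: 0.0843
grasp_force: 0.0
```

```bash
python3 - <<'E'
from h import *
st();redpoly((255,120,345,215),.0185)
go((.525,.0315,.15,1.568),(.525,.0315,.12,1.568))
E
```

```text
t 33.73 p [525.1  31.3 223.4] yaw 1.561 F [0.5 0.  0.2] op 84.3 g 0.0
(295, 159) [0.497  0.1854]
(296, 192) [0.4989 0.0822]
(315, 193) [0.5513 0.0805]
(316, 162) [0.5524 0.178 ]
(296, 162) [0.4996 0.1765]
[0.02, -0.01, 7.36] spin -0.007
[0.02, -0.01, 10.36] spin -0.007
```

Emit:
{"fn": "servo_tool", "kwargs": {
  "claw": [8.4,8.4,8.4,8.4,8.4],
  "travel": [
    [0,0,3],
    [0,0,6],
    [0,0,8.5],
    [0,0,10.4],
    [0,0,10.4]
  ],
  "spin": [0,0,0,0,0]
}}

```text
time_s: 34.2
ee_pos: [0.5225, 0.0311, 0.1163]
tcp_rot: [0.71, 0.704, -0.002, -0.002]
wrist_force: [-1.0, 0.5, -0.6]
opening: 0.084
grasp_force: 0.0
```

Emit:
{"fn": "servo_tool", "kwargs": {
  "claw": [7.5,6.8,6.4,6.2,6.0],
  "travel": [
    [0,0,0],
    [0,0,0],
    [0,0,0],
    [0,0,0],
    [0,0,0]
  ],
  "spin": [0,0,0,0,0],
  "newtons": 20
}}

```text
time_s: 34.62
ee_pos: [0.5259, 0.0313, 0.1212]
tcp_rot: [0.709, 0.705, 0.001, 0.0]
wrist_force: [-2.3, -0.6, 4.7]
opening: 0.06
grasp_force: 8.0
```

Emit:
{"fn": "servo_tool", "kwargs": {
  "claw": [5.0,5.0,5.0],
  "travel": [
    [0,0,0],
    [0,0,0],
    [0,0,0]
  ],
  "spin": [0,0,0],
  "newtons": 20
}}

```text
time_s: 34.87
ee_pos: [0.5258, 0.0313, 0.1213]
tcp_rot: [0.709, 0.705, 0.001, 0.0]
wrist_force: [-3.6, -0.8, 7.4]
opening: 0.06
grasp_force: 21.1
```

```bash
python3 - <<'E'
from h import *
st();redpoly((255,120,345,215),.0185);cv2.imwrite("pics/m.png",snapshot("side")[:,:,::-1])
E
```

```text
t 34.87 p [525.8  31.3 121.3] yaw 1.565 F [-3.6 -0.8  7.4] op 60.0 g 21.1
(296, 160) [0.4996 0.1825]
(296, 192) [0.4989 0.0822]
(315, 193) [0.5513 0.0805]
(317, 162) [0.5551 0.1781]
(298, 162) [0.5049 0.1766]
```

Emit:
{"fn": "servo_tool", "kwargs": {
  "claw": [5,5,5,5],
  "travel": [
    [0,0,0.1],
    [0.4,0,0.1],
    [0.85,0,0.05],
    [1.3,0,0.05]
  ],
  "spin": [0,0,0,0]
}}

```text
time_s: 35.3
ee_pos: [0.5261, 0.0442, 0.1205]
tcp_rot: [0.709, 0.705, 0.001, 0.001]
wrist_force: [-0.6, -2.8, 5.3]
opening: 0.0597
grasp_force: 22.5
```

```bash
cat >>h.py <<'E'
def redraw(b=(230,120,345,215)):
    im=snapshot("side");h=cv2.cvtColor(im,cv2.COLOR_RGB2HSV)[b[1]:b[3],b[0]:b[2]]
    m=cv2.inRange(h,(168,90,50),(180,255,255))|cv2.inRange(h,(0,130,60),(5,255,255))
    c=max(cv2.findContours(m,0,2)[0],key=cv2.contourArea)
    print((cv2.approxPolyDP(c,1.2,True)[:,0]+[b[0],b[1]]).tolist(),cv2.contourArea(c))
E
python3 -c "
from h import *
st();redraw()"
```

```text
t 35.3 p [526.1  44.2 120.5] yaw 1.564 F [-0.6 -2.8  5.3] op 59.7 g 22.5
[[296, 158], [296, 189], [316, 191], [317, 160]] 645.5
```

Emit:
{"fn": "servo_tool", "kwargs": {
  "claw": [5,5,5,5],
  "travel": [
    [0,0,0.25],
    [0,0,0.4],
    [0.5,0,0.4],
    [1.0,0,0.4]
  ],
  "spin": [0,0,0,0]
}}

```text
time_s: 35.68
ee_pos: [0.5262, 0.0539, 0.1175]
tcp_rot: [0.709, 0.705, 0.0, 0.001]
wrist_force: [-4.4, -3.6, 14.1]
opening: 0.0596
grasp_force: 25.9
```

```bash
python3 -c "
from h import *
st();redraw()"
```

```text
t 35.68 p [526.2  53.9 117.5] yaw 1.565 F [-4.4 -3.6 14.1] op 59.6 g 25.9
[[296, 157], [296, 189], [316, 190], [318, 167], [317, 157]] 680.0
```

Emit:
{"fn": "servo_tool", "kwargs": {
  "claw": [5,5,5,5],
  "travel": [
    [0.4,0,0.2],
    [0.8,0,0.3],
    [1.2,0,0.3],
    [1.6,0,0.3]
  ],
  "spin": [0,0,0,0]
}}

```text
time_s: 36.07
ee_pos: [0.5262, 0.0702, 0.1136]
tcp_rot: [0.709, 0.705, 0.0, 0.001]
wrist_force: [0.1, -2.1, 4.1]
opening: 0.0599
grasp_force: 27.6
```

```bash
python3 -c "
from h import *
st();redraw()"
```

```text
t 36.07 p [526.2  70.2 113.6] yaw 1.565 F [ 0.1 -2.1  4.1] op 59.9 g 27.6
[[298, 151], [296, 154], [296, 187], [316, 189], [318, 154], [314, 151]] 769.5
```

```bash
cat >>h.py <<'E'
def tilt(vb,vt,x=.525):
    from scipy.optimize import fsolve
    # near cover: bottom edge y0 (right side lifts: pivot edge at yp), a = lean to +y
    def pts(q):
        yp,a=q;c,s=np.cos(a),np.sin(a)
        B=(x,yp-.026*c,.082+.026*s);T=(x,B[1]+.1*s,B[2]+.1*c);return proj("side",B)[1]-vb,proj("side",T)[1]-vt
    return fsolve(pts,(.06,.2))
E
python3 -c "
from h import *
for vb,vt in((192.5,160.5),(190,158.5),(190,157),(188.5,152.5),(188,151)):print(vb,vt,tilt(vb,vt))"
```

```text
192.5 160.5 [0.04577908 0.00638311]
190 158.5 [ 0.05932601 -0.01125592]
190 157 [0.05591751 0.0706957 ]
188.5 152.5 [0.05192921 0.33010294]
188 151 [0.04642596 0.51805975]h.py:50: RuntimeWarning: The iteration is not making good progress, as measured by the 
 improvement from the last ten iterations.
  return fsolve(pts,(.06,.2))
```

Emit:
{"fn": "servo_tool", "kwargs": {
  "claw": [5,5,5,5,5],
  "travel": [
    [0.79,0,0.25],
    [1.57,0,0.55],
    [2.32,0,0.9],
    [3.04,0,1.3],
    [3.71,0,1.76]
  ],
  "spin": [0,0,0,0,0]
}}

```text
time_s: 36.53
ee_pos: [0.5265, 0.1078, 0.0954]
tcp_rot: [0.709, 0.705, 0.0, 0.0]
wrist_force: [-0.3, -1.7, 4.5]
opening: 0.0596
grasp_force: 29.8
```

```bash
python3 -c "
from h import *
st();redraw()"
```

```text
t 36.53 p [526.5 107.8  95.4] yaw 1.565 F [-0.3 -1.7  4.5] op 59.6 g 29.8
[[298, 149], [296, 183], [298, 186], [316, 186], [318, 177], [318, 150]] 756.5
```

Emit:
{"fn": "servo_tool", "kwargs": {
  "claw": [5,5,5,5,5],
  "travel": [
    [0.62,0,0.56],
    [1.18,0,1.2],
    [1.68,0,1.85],
    [2.11,0,2.55],
    [2.47,0,3.3]
  ],
  "spin": [0,0,0,0,0]
}}

```text
time_s: 37.0
ee_pos: [0.5268, 0.1329, 0.0622]
tcp_rot: [0.709, 0.705, 0.001, 0.0]
wrist_force: [-0.1, 2.2, 5.4]
opening: 0.0595
grasp_force: 32.0
```

```bash
python3 -c "
from h import *
st();redraw()"
```

```text
t 37.0 p [526.8 132.9  62.2] yaw 1.565 F [-0.1  2.2  5.4] op 59.5 g 32.0
[[299, 154], [297, 181], [317, 181], [318, 154]] 537.5
```

Emit:
{"fn": "servo_tool", "kwargs": {
  "claw": [5,5,5,5],
  "travel": [
    [0.2,0,0.6],
    [0.4,0,1.2],
    [0.5,0,1.5],
    [0.5,0,1.5]
  ],
  "spin": [0,0,0,0]
}}

```text
time_s: 37.38
ee_pos: [0.5264, 0.1373, 0.0471]
tcp_rot: [0.709, 0.705, 0.0, 0.0]
wrist_force: [0.4, 0.6, 2.6]
opening: 0.0595
grasp_force: 32.3
```

Emit:
{"fn": "servo_tool", "kwargs": {
  "claw": [5,5],
  "travel": [
    [0,0,0.2],
    [0,0,0.3]
  ],
  "spin": [0,0]
}}

```text
time_s: 37.55
ee_pos: [0.5267, 0.1373, 0.0465]
tcp_rot: [0.709, 0.705, 0.001, 0.0]
wrist_force: [-13.5, -0.3, 44.8]
opening: 0.0597
grasp_force: 57.1
```

```bash
python3 -c "
from h import *
st();redraw()
for y,z in((.056,.108),(.056,.082),(.156,.108)):print(proj('side',(.525,y,z)))"
```

```text
t 37.55 p [526.7 137.3  46.5] yaw 1.565 F [-13.5  -0.3  44.8] op 59.7 g 57.1
[[299, 158], [297, 180], [317, 180], [318, 159], [310, 157]] 427.0
[306.55239502 177.67487977]
[306.51041034 185.59257598]
[307.88516519 160.26266283]
```

Emit:
{"fn": "servo_tool", "kwargs": {
  "claw": [5,5,6.0,6.1,6.4],
  "travel": [
    [0,0,-0.3],
    [0,0,-0.3],
    [0,0,-0.3],
    [0,0,-0.3],
    [0,0,-0.3]
  ],
  "spin": [0,0,0,0,0]
}}

```text
time_s: 38.02
ee_pos: [0.5258, 0.1369, 0.0466]
tcp_rot: [0.709, 0.705, -0.0, -0.0]
wrist_force: [-0.4, -0.2, 0.3]
opening: 0.064
grasp_force: 0.0
```

```bash
python3 -c "
from h import *
st();redraw()"
```

```text
t 38.02 p [525.8 136.9  46.6] yaw 1.565 F [-0.4 -0.2  0.3] op 64.0 g 0.0
[[298, 162], [297, 179], [317, 179], [317, 162]] 334.5
```

Emit:
{"fn": "servo_tool", "kwargs": {
  "claw": [7,7.8,8.4,8.4,8.4],
  "travel": [
    [0,0,0],
    [0,0,0],
    [0,0,-1],
    [0,0,-4],
    [0,0,-8]
  ],
  "spin": [0,0,0,0,0]
}}

```text
time_s: 38.48
ee_pos: [0.5237, 0.1365, 0.1259]
tcp_rot: [0.709, 0.705, -0.003, -0.001]
wrist_force: [1.2, 0.7, -0.0]
opening: 0.0842
grasp_force: 0.0
```

Emit:
{"fn": "servo_tool", "kwargs": {
  "claw": [8.4,8.4,8.4,8.4,8.4],
  "travel": [
    [0,0,-4],
    [0,0,-8],
    [-4,0,-12],
    [-8,-2,-14],
    [-12,-4,-14]
  ],
  "spin": [0,0,0,0,0]
}}

```text
time_s: 38.9
ee_pos: [0.4967, 0.0366, 0.2681]
tcp_rot: [0.709, 0.706, 0.003, 0.002]
wrist_force: [0.8, -1.2, -0.6]
opening: 0.0841
grasp_force: 0.0
```

Emit:
{"fn": "servo_tool", "kwargs": {
  "claw": [8.4,8.4,8.4,8.4,8.4],
  "travel": [
    [-4,-2,0],
    [-8,-4,0],
    [-12,-6,0],
    [-16,-6,0],
    [-16,-6,0]
  ],
  "spin": [0,0,0,0,0]
}}

```text
time_s: 39.32
ee_pos: [0.4322, -0.1276, 0.2647]
tcp_rot: [0.71, 0.704, -0.001, 0.001]
wrist_force: [-0.0, -0.1, 0.6]
opening: 0.0842
grasp_force: 0.0
```

```bash
python3 - <<'E'
from h import *
st();redraw()
t=snapshot("top");b=(195,185,300,250)
r=cc(t,(165,80,50),(180,255,255),b,20)+cc(t,(0,130,60),(6,255,255),b,20);print(r)
for q in r:print("book centre",onz("top",*q[1],.108))
for g in cc(t,(65,80,50),(90,255,200),b,100):print(g)
s=snapshot("side");print("knobs",brown("side",255,130,345,235,s))
E
```

```text
t 39.32 p [ 432.2 -127.6  264.7] yaw 1.562 F [-0.  -0.1  0.6] op 84.2 g 0.0
[[299, 162], [296, 180], [298, 178], [317, 179], [317, 163]] 313.5
[([224, 211, 37, 22, 770], [241.94, 221.63])]
book centre [0.52273506 0.10161817 0.108     ]
([211, 208, 71, 32, 1277], [249.31, 224.55])
knobs [([65, 0, 1, 14, 14], [320.0, 136.5]), ([41, 32, 23, 25, 375], [307.3, 170.8]), ([17, 47, 12, 7, 65], [276.94, 180.11]), ([23, 77, 14, 4, 35], [283.23, 208.8]), ([85, 100, 5, 5, 19], [342.26, 232.53])]
```

```bash
python3 -c "
from h import *
print(hand_in())"
```

```text
the job is handed in; nothing more can be done
None
```

The job is handed in with no verdict shown. The last camera check put the red book flat on the flap, about 4 mm front-to-back and 8 mm sideways from its middle. Both supports were out and the flap was resting level on them; the left support's last measurement was before the flap came down. The jar and tape roll were never approached, though I did not re-measure them.

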